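Fit heat sinks and covers to the repaired drones, then scan the ticket

ROBOT

A 7-joint arm with a two-finger parallel gripper is mounted at the origin on the work surface. World frame = base frame: x ahead of the robot, y to its left, z up, the work surface at z = 0. Lengths are in m, angles in rad, forces in N, time in s.
With the tool pointing down it reaches from about 0.4 to 0.875 m from the base axis. Payload 19.3 kg.
Tool frame: the origin (TCP) lies midway between the tips of the shut fingers; the grasp point (between the pads) lies 19 mm behind it; x points along the fingers, y is the direction in which the jaws open and shut, and the axes are right-handed (so a half turn about x gives the same grasp; the last joint's range is limited). The gripper opens to 85 mm and grips with 20 to 120 N. Pads are 22 mm wide; open, the fingers measure 114 mm over their backs; the gripper's body (76 mm by 85 mm) begins 54 mm behind the grasp point. The pads swing forward as they close: fully open they stand 13 mm farther back than shut.
Start: joints at [1.095, 0.521, -0.036, 1.599, 0.021, 1.021, -0.113], TCP at [0.247, -0.574, 0.231] pointing down, gripper open.
Joint ranges: [-2.91, 2.91], [-0.3, 2.13], [-1.5, 1.42], [0.17, 2.43], [-1.26, 4.41], [0.16, 1.93], [-2.52, 2.52]. Speed limits (rad/s): [1.89, 1.89, 2.39, 2.39, 3.01, 3.01, 3.01].

INTERFACE

Orientations are given as [roll, pitch, yaw] about the fixed x, y, z axes, in that order (R = Rz(yaw) Ry(pitch) Rx(roll)).
In Python, from workcell import telemetry, vision, workorder gives the robot as it stands. The module is installed in compiled form; this text tells all that it offers.
- The arm moves only by the tool play_rows, never from a script. Its argument "deltas" is a list of rows, each a list of 7 numbers: the shift along the world's x, y, z in mm, then the turn, a rotation vector about the world's x, y, z in degrees, then the finger opening in mm, from 0 to 85.4. In form: [[x, y, z, wx, wy, wz, jaw], ...]. A call has 1 to 8 rows; each row shifts and turns the commanded pose from where the row before left it; what a row does not reach is not made up. A row lasts 1/8 s, in which the tool goes at most 62.5 mm and 10.7 degrees, less where a joint would pass 70% of its speed; a pose out of reach is approached as far as the arm can. A call with a gripper value outside its range is refused whole. The fingers move at their own pace and stop on an object; "grip_force" is the grip in N (left out, the last holds). Time passes only in rows, so rows that do not move let the fingers close. It gives the time, the measured TCP pose, the force and the opening at its end, in the units of the state.
- telemetry.observe(): the state, without advancing time (a new reading comes with each control period).
- vision.grab_frame(name): name is "scene" or "top" or "wrist"; returns the picture (400x640x3 uint8, red, green, blue); there is no depth.
- vision.camera_info(name): a dict with "mtx" (3x3 intrinsics, pixels), "rvec" (rotation vector, rad) and "tvec" (3), from world to camera coordinates, as OpenCV has them. Camera axes: x right, y down, z forward; pixel columns grow to the right and rows downward; lengths in m; the calibration is good to about 2 mm. The wrist camera is an equidistant fisheye: a pixel r from the principal point sees the ray r / f radians off the axis. A picture is of the moment at which its call begins: read the wrist's pose just before it. camera_info takes no time and is no camera call; for the wrist camera it gives the pose at the moment of the call.
- workorder.job_done(): hands the job in, once; it reports no verdict.
The state is a dict: "clock": time; "qpos": joint angles; "qd": joint speeds; "joint_efforts": joint torques, N m; "position": TCP position; "tool_rot": TCP orientation; "force": force on the tool from outside, world axes, zero at the start; "moment": the same for the moment, N m; "grip_width": finger opening in m.
Only numpy, scipy, OpenCV 4.12 (cv2) and the standard library are available. Lean on these libraries where they do the work, as an engineer would, in place of code of your own. Each camera call takes 0.05 s, during which the arm holds its last target. There are 200 camera calls.

TASK

The repaired drones on the bench are ready to be closed: lay a heat sink, fins up, flat between the ribs of the frame over the circuit board of every drone, then put a top cover on it, front to the nose, squarely and fully down on the rim all round. When all of them are closed, take the scanner, hold its window still about 10 cm from the bar code on the job ticket and square to it for a good second, and lay the scanner back on its rest, level in both saddles. Spare parts may stay where they are; do not tip a drone over, and leave the battery pack, the tape and the screwdriver where they lie.

Things in the scene. Friction and masses are not known exactly. Their poses are not given: they have to be found in the camera images.
- sink1: aluminium heat sink, 70 g, fits any drone either way round: base plate 86 (x) x 39 (y) x 4 mm and on it a block of fins along x, 44 (x) x 18 (y) mm, from 4 to 28 mm above the underside, to grip across its 18 mm; lies fins up. Origin at the centre of its underside, z up. It belongs fins up flat on the frame's top between the ribs, 60 mm above the drone's origin
- sink2: like sink1
- sink3: like sink1
- drone1: camera drone, white, arms folded back, loose on its skids, top open, or None if absent; 142 long x 92 wide x 60 mm high, 0.45 kg; origin under its centre, x to its camera nose, z up. Its flat rim is 54 mm above the origin: there the cover's lower edge rests, the cover's origin straight above the drone's, x axes alike, round the frame
- drone2: like drone1 (or None). On all drones a grey frame round the sunk green circuit board stands inside the rim, centred on the origin: 100 (x) x 52 (y) mm and 4 mm up, then 97 x 49 mm and 2 mm more; its flat top, 60 mm above the drone's origin, carries the heat sink between four ribs 2.5 mm tall (91 x 44 mm inside); the cover's skirt goes round the frame with 2.5 mm of play a side
- drone3: like drone1 (or None). On all drones the folded arms reach 46 mm to each side and, with the blades, up to 54 mm above the origin
- cover1: top cover, white plastic, open below, 60 g, fits any drone; lies right way up. Origin at the centre of its lower edge, x to its front, z up. Skirt 112 (x) x 64 (y) mm outside, 105 x 57 inside, 14 deep; flat roof 18 mm above the origin; on it a straight-sided hollow hump to grip, 66 (x) x 42 (y) mm, centred 4 mm behind the origin, from 18 to 46 mm up
- cover1_front (a point): middle of the front lower edge of cover1, 56 mm ahead of its origin
- cover2: like cover1. On all covers a dark sensor window on the hump and a dark strip mark the front, three grey vent slots the rear
- cover2_front (a point): middle of the front lower edge of cover2, 56 mm ahead of its origin
- cover3: like cover1
- cover3_front (a point): middle of the front lower edge of cover3, 56 mm ahead of its origin
- scanner: handheld code scanner, grey, 0.17 kg, level on its rest: handle 130 x 36 x 28 mm (x, y, z), from 77 mm behind to 53 mm ahead of the origin, and at its front a 52 mm wide head bent 60 degrees down. Origin on the handle's underside near the centre of mass, x to the head, z up. Grip it across its 36 mm at the origin, between the saddles, where both sides are free down to the base plate
- scanner_window (a point): centre of the dark red reading window at the end of the scanner's head, 72 mm ahead of and 29 mm below the scanner's origin; its z axis is the reading beam, pointing out of the window: forward and 60 degrees down while the handle is level
- rest_top (a point): where the scanner's origin lies on its rest, 50 mm above the table; x to the end where the head hangs, z up. The rest is black and fixed: base plate 130 x 70 x 8 mm and two U saddles, 12 mm long, 32 mm ahead of and behind this point, which carry the handle between lips 44 mm apart and 10 mm high
- ticket_code (a point): centre of the printed bar code (about 60 x 30 mm) on the job ticket, which is clipped to a fixed sloped black stand 120 mm wide and 65 mm high; 39 mm above the table; its z axis is the outward normal of the paper, leaning 30 degrees from vertical towards the side that the ticket faces
- battery: bystander: grey battery pack 85 x 52 x 30 mm; origin under its centre
- tape: bystander: roll of cream tape lying flat, 90 mm across, 24 mm high
- driver: bystander: black-handled screwdriver, 170 mm, lying
Not all that is in view belongs to the job. What is shaped like the cover2 but blue is not meant.

How it is judged:
By the outcome, as a careful person would: the job done as asked, in the order asked, and still so for the second after the job is handed in, with the robot touching nothing.
Of drone1, drone2, drone3 only 2 to 3 are there at a start; the rules pass over those that are not, and their reading is None.
At some moment in a run one of cover1, cover2, cover3 may be knocked a few centimetres aside while the robot is not near it.
It also fails if it takes over 210 s, if anything falls off the work surface, if the arm or the gripper's body presses on something with over 40 N, if the wrist force passes 120 N, or if a joint passes its speed limit or range.

## Working session

There is one attempt and no reset: what is moved stays moved. The work goes in short steps, Python scripts to look and compute and a tool call to move; the robot and the scene stay as the last step left them, time stands still between calls to the robot, and variables do not carry over. Pictures are saved under pics/ and viewed, about 12 in all and at most 16, crops included, and the job is handed in when it is done.

Besides the shell and the picture viewer there is one more tool, called after "Call:" in YAML: its name, and indented under it one key for each argument. play_rows: Moves the arm, as the interface text tells. Its arguments: {"type":"object","properties":{"deltas":{"type":"array","items":{"type":"array","items":{"type":"number"}}},"grip_force":{"type":"number"}},"required":["deltas"]}

```bash
mkdir -p pics; cat > h.py <<'E'
import numpy as np, cv2
from workcell import telemetry, vision, workorder
def grab(n,f=None):
    i=vision.camera_info(n); im=vision.grab_frame(n)
    if f: cv2.imwrite('pics/'+f,im[:,:,::-1])
    np.savez('last_%s.npz'%n,im=im,**{k:np.array(i[k]) for k in('mtx','rvec','tvec')})
    return im,i
def load(n):
    d=np.load('last_%s.npz'%n); return d['im'],d
def ray(i,uv,fish=False):
    K=np.array(i['mtx'],float);R=cv2.Rodrigues(np.array(i['rvec'],float))[0];t=np.array(i['tvec'],float).ravel()
    x=(uv[0]-K[0,2])/K[0,0];y=(uv[1]-K[1,2])/K[1,1]
    if fish:
        r=np.hypot(x,y); d=np.array([x/r*np.sin(r),y/r*np.sin(r),np.cos(r)]) if r>1e-9 else np.array([0,0,1.])
    else: d=np.array([x,y,1.])
    d=R.T@d; return -R.T@t,d/np.linalg.norm(d)
def plane(i,uv,z,fish=False):
    c,d=ray(i,uv,fish); return c+d*(z-c[2])/d[2]
def proj(i,P,fish=False):
    K=np.array(i['mtx'],float);R=cv2.Rodrigues(np.array(i['rvec'],float))[0];t=np.array(i['tvec'],float).ravel()
    p=R@np.array(P,float)+t
    if fish:
        a=np.arctan2(np.hypot(p[0],p[1]),p[2]);q=p[:2]/np.hypot(p[0],p[1])*a
    else:q=p[:2]/p[2]
    return np.array([K[0,0]*q[0]+K[0,2],K[1,1]*q[1]+K[1,2]])
def tri(rays):
    A=np.zeros((3,3));b=np.zeros(3)
    for c,d in rays:
        M=np.eye(3)-np.outer(d,d);A+=M;b+=M@c
    p=np.linalg.solve(A,b); return p,[np.linalg.norm((np.eye(3)-np.outer(d,d))@(p-c))for c,d in rays]
E
python3 - <<'E'
from h import *
for n in('top','scene','wrist'):
    im,i=grab(n,n+'0.png'); print(n,np.round(i['mtx'],1).tolist(),ray(i,(320,200),n=='wrist'))
s=telemetry.observe();print(s)
E
```

```text
top [[489.8, 0.0, 314.9], [0.0, 489.8, 193.2], [0.0, 0.0, 1.0]] (array([ 0.37542165, -0.02280207,  1.57570397]), array([ 0.08035534,  0.00487178, -0.99675438]))
scene [[469.0, 0.0, 321.5], [0.0, 469.0, 201.3], [0.0, 0.0, 1.0]] (array([ 1.53837223, -0.57694897,  0.9028429 ]), array([-0.7158516 ,  0.38873253, -0.5800375 ]))
wrist [[309.7, 0.0, 323.5], [0.0, 309.7, 196.7], [0.0, 0.0, 1.0]] (array([ 0.31151057, -0.54478383,  0.37258118]), array([-0.26701065, -0.10007318, -0.95848353]))
{'clock': 0.15, 'qpos': array([ 1.09480773,  0.52188521, -0.03633383,  1.59986381,  0.0212037 ,
        1.02111564, -0.11279136]), 'qd': array([-4.41533410e-04, -8.79751459e-04,  1.01753272e-03, -2.90773635e-03,
        5.44470117e-05,  2.97850009e-04,  4.30248712e-04]), 'joint_efforts': array([ 1.37355655e-03, -9.27385998e+01,  1.98041148e+00, -3.70060873e+01,
        1.80242542e-02,  6.34468553e-03,  2.36415644e-05]), 'position': array([ 0.24658862, -0.57402048,  0.23085757]), 'tool_rot': array([-1.50306542,  1.56990937,  2.0443194 ]), 'force': array([0.75152848, 0.40115847, 0.22396144]), 'moment': array([0.01294492, 0.03957283, 0.0147651 ]), 'grip_width': 0.0853282477678628}
```

View pics/top0.png

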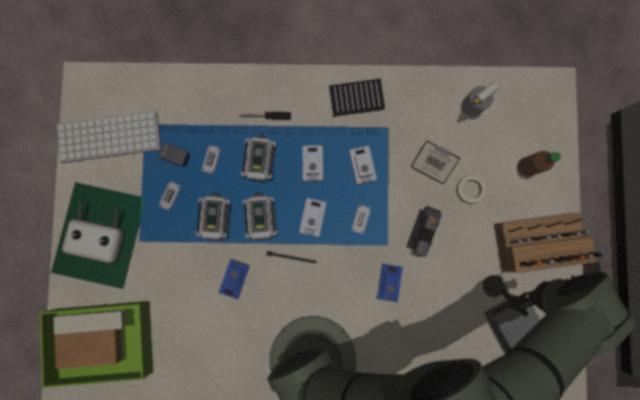

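View pics/scene0.png

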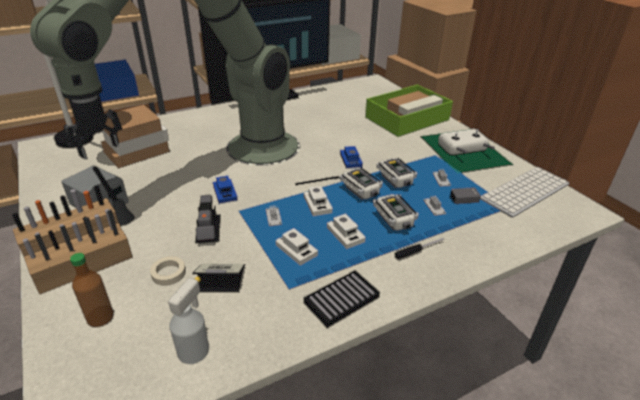

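```bash
python3 - <<'E'
from h import *
im,i=load('top')
c=im[115:260,150:400];cv2.imwrite('pics/c1.png',cv2.resize(c,None,fx=3.2,fy=3.2,interpolation=cv2.INTER_CUBIC)[:,:,::-1])
for n,uv,z in [('dA',(259,158),.06),('dB',(213,217),.06),('dC',(260,217),.06),('cA',(313,163),.03),('cB',(362,164),.03),('cC',(313,217),.03),('s1',(211,158),.02),('s2',(170,195),.02),('s3',(361,219),.02),('scan',(425,231),.07),('tick',(436,161),.04)]:
    print(n,plane(i,uv,z).round(3))
E
```

```text
dA [0.627 0.178 0.06 ]
dB [0.44  0.316 0.06 ]
dC [0.442 0.17  0.06 ]
cA [0.618 0.009 0.03 ]
cB [ 0.617 -0.147  0.03 ]
cC [0.446 0.006 0.03 ]
s1 [0.631 0.338 0.02 ]
s2 [0.51  0.465 0.02 ]
s3 [ 0.442 -0.146  0.02 ]
scan [ 0.407 -0.338  0.07 ]
tick [ 0.628 -0.38   0.04 ]
```

View pics/c1.png

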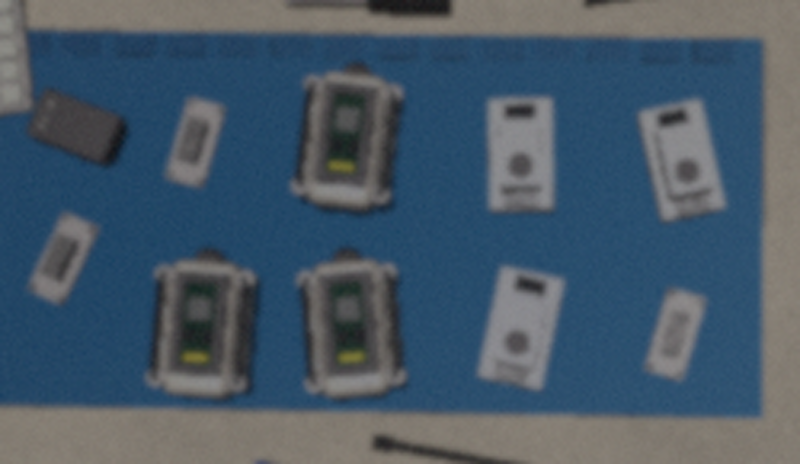

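View pics/wrist0.png

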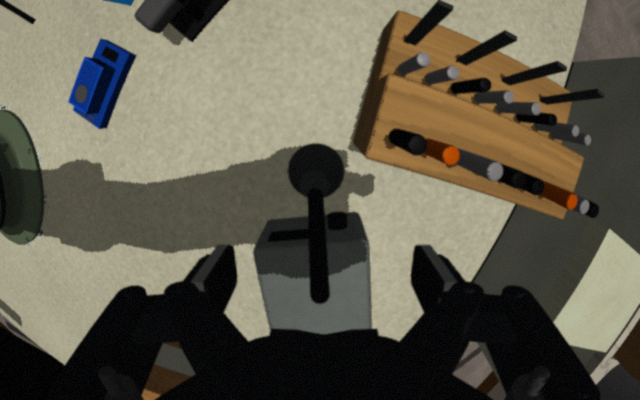

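Call:
play_rows:
  deltas:
    - [30, 34, 14, 0, 0, -2.9, 85]
    - [30, 34, 14, 0, 0, -2.9, 85]
    - [30, 34, 14, 0, 0, -2.9, 85]
    - [30, 34, 14, 0, 0, -2.9, 85]
    - [30, 34, 14, 0, 0, -2.9, 85]
    - [30, 34, 14, 0, 0, -2.9, 85]
    - [30, 34, 14, 0, 0, -2.9, 85]
    - [30, 34, 14, 0, 0, -2.9, 85]

```text
clock: 1.15
position: [0.4875, -0.3009, 0.3437]
tool_rot: [-0.353, 1.571, 2.787]
force: [-0.0, -0.5, 0.1]
grip_width: 0.0854
```

Call:
play_rows:
  deltas:
    - [2, 45, 0, 0, 0, 0, 85]
    - [2, 50, 0, 0, 0, 0, 85]
    - [2, 50, 0, 0, 0, 0, 85]
    - [2, 50, 0, 0, 0, 0, 85]
    - [2, 50, 0, 0, 0, 0, 85]
    - [2, 50, 0, 0, 0, 0, 85]
    - [2, 50, 0, 0, 0, 0, 85]
    - [0, 30, 0, 0, 0, 0, 85]

```text
clock: 2.15
position: [0.5004, 0.0752, 0.3432]
tool_rot: [-1.27, 1.57, 1.875]
force: [1.0, -1.1, 0.2]
grip_width: 0.0855
```

```bash
python3 - <<'E'
from h import *
s=telemetry.observe();print(s['position'],s['tool_rot'],s['qpos'],s['clock'])
im,i=grab('wrist','w1.png'); np.savez('v1.npz',im=im,**{k:np.array(i[k]) for k in('mtx','rvec','tvec')})
E
```

```text
[0.50038594 0.07523819 0.34324162] [-1.2695216   1.57033729  1.8750424 ] [-0.04248878  0.23150225 -0.27250956  1.74483538  0.06649973  1.17429879
 -1.90160854] 2.15
```

View pics/w1.png

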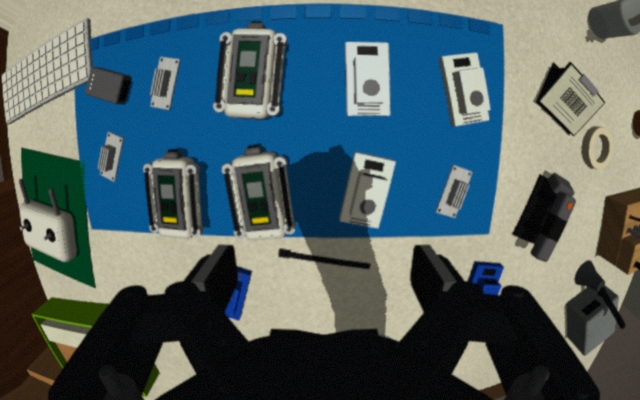

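```bash
python3 - <<'E'
from h import *
im,t=load('top'); v=np.load('v1.npz')
P={'dA':((259,158),(251,72)),'dB':((213,217),(173,194)),'dC':((260,217),(259,193)),'cA':((313,163),(368,79)),'cB':((362,164),(465,90)),'cC':((313,217),(368,190)),'s1':((211,158),(165,82)),'s2':((170,195),(110,157)),'s3':((361,219),(454,190)),'scan':((425,231),(546,216)),'tick':((436,161),(572,97))}
for k,(a,b) in P.items():
    p,e=tri([ray(t,a),ray(v,b,True)]);print(k,p.round(3),np.round(e,4))
E
```

```text
dA [0.627 0.178 0.056] [0.0001 0.0001]
dB [0.443 0.324 0.031] [0.0029 0.0029]
dC [0.444 0.176 0.024] [0.0022 0.0022]
cA [0.622 0.01  0.003] [0.0005 0.0005]
cB [ 0.617 -0.148  0.017] [0.0024 0.0024]
cC [0.447 0.007 0.011] [0.0002 0.0002]
s1 [0.632 0.341 0.008] [0.0011 0.0011]
s2 [0.51  0.467 0.014] [0.0002 0.0002]
s3 [ 0.444 -0.148 -0.003] [0.0003 0.0003]
scan [ 0.406 -0.345  0.032] [0.0017 0.0017]
tick [ 0.632 -0.383  0.025] [0.0013 0.0013]
```

Call:
play_rows:
  deltas:
    - [-5, 10, 0, 0, 0, 10.5, 85]
    - [-5, 10, 0, 0, 0, 10.5, 85]
    - [-5, 10, 0, 0, 0, 10.5, 85]
    - [-5, 10, 0, 0, 0, 10.5, 85]
    - [-5, 10, 0, 0, 0, 10.5, 85]
    - [-5, 10, 0, 0, 0, 10.5, 85]
    - [-5, 10, 0, 0, 0, 10.5, 85]
    - [-5, 10, 0, 0, 0, 10.5, 85]

```text
clock: 3.2
position: [0.4605, 0.1528, 0.3432]
tool_rot: [-0.959, 1.57, -2.628]
force: [-0.3, -0.1, 0.3]
grip_width: 0.0848
```

Call:
play_rows:
  deltas:
    - [-5, 10, -10, 0, 0, 10.5, 85]
    - [-5, 10, -10, 0, 0, 10.5, 85]
    - [-5, 10, -10, 0, 0, 10.5, 85]
    - [-5, 10, -10, 0, 0, 10.5, 85]
    - [0, 0, -10, 0, 0, 10.5, 85]
    - [0, 0, -10, 0, 0, 10.5, 85]
    - [0, 0, -10, 0, 0, 10.5, 85]
    - [0, 0, -10, 0, 0, 10.5, 85]

```text
clock: 4.2
position: [0.4407, 0.1925, 0.2629]
tool_rot: [-1.993, 1.571, -2.196]
force: [-0.3, 0.1, -0.8]
grip_width: 0.085
```

```bash
python3 - <<'E'
from h import *
s=telemetry.observe();print(s['position'],s['tool_rot'],(s['tool_rot'][2]-s['tool_rot'][0])*57.3,s['qpos'],s['clock'])
E
```

```text
[0.44067854 0.19245434 0.26287814] [-1.99279948  1.57054115 -2.19551054] -11.615344121666228 [ 0.10373431  0.33759973 -0.79731606  1.90009268  0.28202305  1.01940008
  0.55284959] 4.2
```

Call:
play_rows:
  deltas:
    - [0, -5, 0, 0, 0, 5.8, 85]
    - [0, -5, 0, 0, 0, 5.8, 85]
    - [0, -5, 0, 0, 0, 0, 85]
    - [0, -5, 0, 0, 0, 0, 85]
    - [0, 0, 0, 0, 0, 0, 85]
    - [0, 0, 0, 0, 0, 0, 85]

```text
clock: 4.95
position: [0.4407, 0.1729, 0.2634]
tool_rot: [0.207, 1.571, 0.2]
force: [-0.2, -0.2, 0.2]
grip_width: 0.085
```

```bash
python3 - <<'E'
from h import *
s=telemetry.observe();print(s['position'],s['tool_rot'],(s['tool_rot'][2]-s['tool_rot'][0])*57.3,s['qpos'],s['clock'])
im,i=grab('wrist','w2.png'); np.savez('v2.npz',im=im,**{k:np.array(i[k]) for k in('mtx','rvec','tvec')})
E
```

```text
[0.44069655 0.1729116  0.26335707] [0.20672266 1.57061555 0.20002193] -0.38395192790393806 [ 0.17776032  0.33231975 -0.83926057  1.91560255  0.28929424  1.01837231
  0.77573848] 4.95
```

View pics/w2.png

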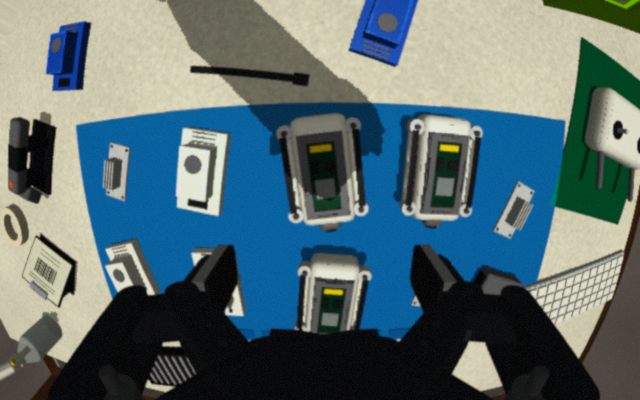

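```bash
python3 - <<'E'
from h import *
v=np.load('v2.npz');im=v['im']
c=im[105:240,265:495]
cv2.imwrite('pics/c2.png',cv2.resize(c,None,fx=3.4,fy=3.4,interpolation=cv2.INTER_CUBIC)[:,:,::-1])
for r in (140,165,190): print(r,[tuple(im[r,x]) for x in range(284,366,3)])
print([tuple(im[r,442]) for r in range(112,228,3)])
E
```

```text
140 [(np.uint8(14), np.uint8(13), np.uint8(14)), (np.uint8(83), np.uint8(82), np.uint8(77)), (np.uint8(106), np.uint8(105), np.uint8(96)), (np.uint8(104), np.uint8(101), np.uint8(91)), (np.uint8(69), np.uint8(70), np.uint8(64)), (np.uint8(42), np.uint8(46), np.uint8(44)), (np.uint8(43), np.uint8(41), np.uint8(41)), (np.uint8(44), np.uint8(43), np.uint8(46)), (np.uint8(43), np.uint8(43), np.uint8(42)), (np.uint8(44), np.uint8(47), np.uint8(45)), (np.uint8(43), np.uint8(43), np.uint8(43)), (np.uint8(44), np.uint8(45), np.uint8(46)), (np.uint8(48), np.uint8(48), np.uint8(49)), (np.uint8(45), np.uint8(44), np.uint8(45)), (np.uint8(43), np.uint8(40), np.uint8(43)), (np.uint8(43), np.uint8(42), np.uint8(41)), (np.uint8(35), np.uint8(36), np.uint8(37)), (np.uint8(45), np.uint8(43), np.uint8(43)), (np.uint8(45), np.uint8(45), np.uint8(43)), (np.uint8(47), np.uint8(46), np.uint8(45)), (np.uint8(107), np.uint8(106), np.uint8(94)), (np.uint8(98), np.uint8(97), np.uint8(85)), (np.uint8(114), np.uint8(112), np.uint8(102)), (np.uint8(61), np.uint8(61), np.uint8(54)), (np.uint8(9), np.uint8(9), np.
[... 3695 characters left out ...]
23), np.uint8(118)), (np.uint8(124), np.uint8(128), np.uint8(122)), (np.uint8(119), np.uint8(125), np.uint8(118)), (np.uint8(116), np.uint8(123), np.uint8(117)), (np.uint8(119), np.uint8(125), np.uint8(121)), (np.uint8(44), np.uint8(67), np.uint8(50)), (np.uint8(8), np.uint8(43), np.uint8(22)), (np.uint8(7), np.uint8(44), np.uint8(23)), (np.uint8(5), np.uint8(39), np.uint8(17)), (np.uint8(85), np.uint8(85), np.uint8(83)), (np.uint8(73), np.uint8(74), np.uint8(74)), (np.uint8(160), np.uint8(161), np.uint8(150)), (np.uint8(212), np.uint8(209), np.uint8(190)), (np.uint8(114), np.uint8(135), np.uint8(146)), (np.uint8(27), np.uint8(89), np.uint8(141)), (np.uint8(18), np.uint8(99), np.uint8(160))]
```

View pics/c2.png

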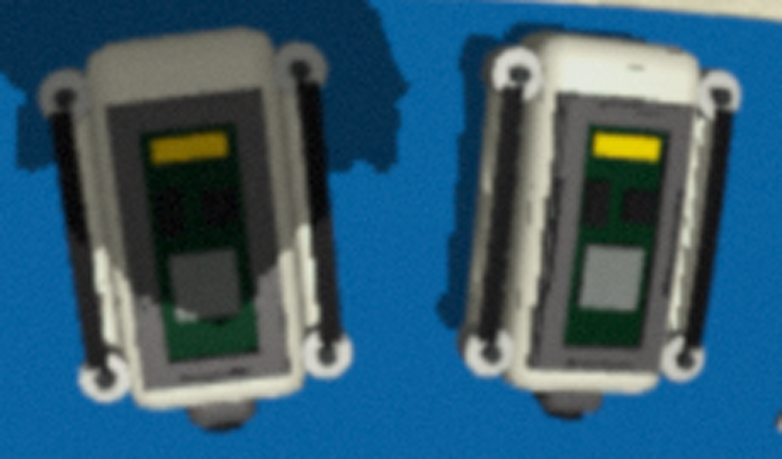

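```bash
cat >> h.py <<'E'
SPEC={'d':(.058,.100,.052),'c':(.018,.112,.064),'s':(.004,.086,.039)}
def measure(v,approx,kind,fish=True,z=None,dbg=None):
    """outline -> rays onto plane -> minAreaRect; returns centre, size, long-axis angle (deg, in -90..90 about +x)"""
    z0,L,W=SPEC[kind]; z=z0 if z is None else z
    im=cv2.GaussianBlur(v['im'],(3,3),0).astype(float); R,G,B=im[:,:,0],im[:,:,1],im[:,:,2]
    if kind=='d':
        m=~(((R-B)/(R+1)>.05)&(R>55)&(np.abs(R-G)<.12*R))&~(B>1.35*R+8)
        m=m.astype(np.uint8); m=cv2.morphologyEx(m,cv2.MORPH_OPEN,np.ones((3,3),np.uint8))
    else:
        m=(B<1.3*R+4).astype(np.uint8)
    u=proj(v,[approx[0],approx[1],z],fish)
    n,lab,st,ce=cv2.connectedComponentsWithStats(m,connectivity=4)
    x,y=np.round(u).astype(int)
    win=lab[max(0,y-6):y+7,max(0,x-6):x+7]; w=win[win>0]
    l=np.bincount(w).argmax()
    cs=cv2.findContours((lab==l).astype(np.uint8),cv2.RETR_EXTERNAL,cv2.CHAIN_APPROX_NONE)[0]
    c=max(cs,key=cv2.contourArea)[:,0,:].astype(float)
    p=np.array([plane(v,q,z,fish)[:2] for q in c])
    if dbg: 
        o=v['im'].copy(); cv2.drawContours(o,[c.astype(int)],-1,(255,0,0),1); cv2.imwrite(dbg,o[:,:,::-1])
    (cx,cy),(a,b),th=cv2.minAreaRect((p*1000).astype(np.float32))
    if a<b: a,b,th=b,a,th+90
    th=(th+90)%180-90
    # refine: robust edges = median of points near each side
    r=np.radians(th); ax=np.array([np.cos(r),np.sin(r)]); ay=np.array([-ax[1],ax[0]])
    q=p*1000-[cx,cy]; s=q@ax; t=q@ay
    f=lambda a_,b_,ha,hb:(np.median(a_[(a_>ha-5)&(abs(b_)<hb*.7)]),np.median(a_[(a_<-ha+5)&(abs(b_)<hb*.7)]))
    s1,s0=f(s,t,a/2,b/2); t1,t0=f(t,s,b/2,a/2)
    # angle refine by fitting lines to the long sides
    k=[]
    for sg,e in((1,t1),(-1,t0)):
        mk=(abs(t-e)<1.5)&(abs(s)<a*.4)
        if mk.sum()>10:k.append(np.degrees(np.arctan(np.polyfit(s[mk],t[mk],1)[0])))
    c0=np.array([cx,cy])+ax*(s1+s0)/2+ay*(t1+t0)/2
    return c0/1000,np.array([s1-s0,t1-t0])+.9,th+(np.mean(k) if k else 0)
E
python3 - <<'E'
from h import *
v=np.load('v2.npz')
for n,a in {'dB':(.44,.318),'dC':(.442,.172),'cC':(.446,.006),'s2':(.51,.466),'s3':(.443,-.147)}.items():
    c,s,t=measure(v,a,n[0],dbg='pics/m_%s.png'%n); print(n,c.round(4),s.round(1),round(t,1))
v=np.load('v1.npz')
for n,a in {'dA':(.627,.178),'cC':(.446,.006),'cA':(.62,.009),'cB':(.617,-.148),'s1':(.63,.339),'s2':(.51,.466),'s3':(.443,-.147)}.items():
    c,s,t=measure(v,a,n[0]); print(n,c.round(4),s.round(1),round(t,1))
E
```

```text
dB [0.4389 0.3297] [109.9  65.2] -3.0
dC [0.4471 0.1751] [98.4 48.8] 5.9
cC [0.4462 0.0094] [114.1  70. ] -11.4
s2 [0.5127 0.4789] [85.  50.2] -22.7
s3 [ 0.4422 -0.1493] [85.7 47.2] -15.3
dA [0.628  0.1839] [110.3  47.6] -5.9
cC [0.447  0.0098] [112.9  65.8] -11.3
cA [0.6214 0.0125] [110.7  64.3] 2.0
cB [ 0.6174 -0.1489] [111.9  74.4] 13.1
s1 [0.6311 0.3459] [85.2 42.5] -14.6
s2 [0.5116 0.4777] [85.6 45.8] -23.0
s3 [ 0.4428 -0.146 ] [85.3 41. ] -15.5
```

Call:
play_rows:
  deltas:
    - [18, 36, -13, 0, 0, -3, 85]
    - [18, 36, -13, 0, 0, -3, 85]
    - [18, 36, -13, 0, 0, -3, 85]
    - [18, 36, -13, 0, 0, -3, 85]
    - [18, 36, -13, 0, 0, -3, 85]
    - [18, 36, -13, 0, 0, -3, 85]
    - [14, 30, -11, 0, 0, -2.3, 85]
    - [14, 30, -11, 0, 0, -2.3, 85]

```text
clock: 6.0
position: [0.5769, 0.45, 0.1625]
tool_rot: [-1.9, 1.57, -2.302]
force: [0.2, -0.0, 0.2]
grip_width: 0.0849
```

Call:
play_rows:
  deltas:
    - [0, 0, 0, 0, 0, 0, 85]
    - [0, 0, 0, 0, 0, 0, 85]

```text
clock: 6.25
position: [0.5764, 0.4485, 0.1631]
tool_rot: [-1.829, 1.57, -2.229]
force: [0.1, -0.3, 0.5]
grip_width: 0.085
```

```bash
cat >> h.py <<'E'
def psi(s):
    from scipy.spatial.transform import Rotation as Ro
    y=Ro.from_euler('xyz',s['tool_rot']).as_matrix()[:,1]; return (np.degrees(np.arctan2(y[1],y[0]))-90+180)%360-180
def look(name,approx,z=None,save=None):
    s=telemetry.observe(); im,i=grab('wrist',save); v=dict(im=im,**i)
    np.savez('v_%s.npz'%name,im=im,**{k:np.array(i[k]) for k in('mtx','rvec','tvec')})
    c,sz,t=measure(v,approx,name[0],z=z,dbg='pics/m_%s.png'%name)
    cam=ray(v,(320,200),True)[0]; p=psi(s)
    print(name,'c',c.round(4),'size',sz.round(1),'ang',round(t,2),'| tcp',s['position'].round(4),'psi',round(p,2),'cam',cam.round(3),'| d(mm)',((c-s['position'][:2])*1000).round(1),'q7',s['qpos'][[2,6]].round(2),'clk',s['clock'])
    return v,c,t
E
python3 - <<'E'
from h import *
look('s2',(.512,.478))
E
```

```text
s2 c [0.51   0.4733] size [86.  39.3] ang -22.74 | tcp [0.5764 0.4485 0.1631] psi -22.93 cam [0.513 0.478 0.305] | d(mm) [-66.5  24.7] q7 [-0.61  0.11] clk 6.25
```

Call:
play_rows:
  deltas:
    - [-22, 8, -15, 0, 0, 0, 50]
    - [-22, 8, -15, 0, 0, 0, 50]
    - [-22.5, 8.7, -20, 0, 0, 0, 50]
    - [0, 0, -35, 0, 0, 0, 50]
    - [0, 0, -35, 0, 0, 0, 50]
    - [0, 0, -25, 0, 0, 0, 50]
    - [0, 0, -6, 0, 0, 0, 50]
    - [0, 0, 0, 0, 0, 0, 50]
  grip_force: 30

```text
clock: 7.3
position: [0.5105, 0.4736, 0.013]
tool_rot: [1.343, 1.57, 0.943]
force: [-0.5, -0.6, 1.1]
grip_width: 0.0499
```

Call:
play_rows:
  deltas:
    - [0, 0, 0, 0, 0, 0, 10]
    - [0, 0, 0, 0, 0, 0, 10]
    - [0, 0, 0, 0, 0, 0, 10]
    - [0, 0, 0, 0, 0, 0, 10]
    - [0, 0, 0, 0, 0, 0, 10]
    - [0, 0, 0, 0, 0, 0, 10]

```text
clock: 8.05
position: [0.5107, 0.4738, 0.0134]
tool_rot: [1.049, 1.569, 0.648]
force: [-0.8, -0.9, 7.7]
grip_width: 0.017
```

Call:
play_rows:
  deltas:
    - [0, 0, 30, 0, 0, 0, 10]
    - [0, 0, 50, 0, 0, 0, 10]
    - [0, -20, 50, 0, 0, 3, 10]
    - [0, -27, 25, 0, 0, 3.5, 10]
    - [0, -27, 25, 0, 0, 3.5, 10]
    - [0, -27, 15, 0, 0, 3.5, 10]
    - [0, -27, 8, 0, 0, 3.5, 10]
    - [0, -26, 0, 0, 0, 3, 10]

```text
clock: 9.05
position: [0.5104, 0.3186, 0.2164]
tool_rot: [0.302, 1.569, 0.252]
force: [-0.1, 0.2, -0.6]
grip_width: 0.0171
```

Call:
play_rows:
  deltas:
    - [0, 0, 0, 0, 0, 0, 10]
    - [0, 0, 0, 0, 0, 0, 10]

```text
clock: 9.3
position: [0.5102, 0.3199, 0.2156]
tool_rot: [0.925, 1.57, 0.873]
force: [-0.5, 0.1, -0.1]
grip_width: 0.0175
```

```bash
python3 - <<'E'
from h import *
v,c,t=look('dB',(.44,.322),save='w3.png')
o=cv2.imread('pics/m_dB.png')[:,150:500]
cv2.imwrite('pics/w3m.png',cv2.resize(o,None,fx=1.4,fy=1.4))
E
```

```text
dB c [nan nan] size [nan nan] ang -89.22 | tcp [0.5102 0.3199 0.2156] psi -2.97 cam [0.441 0.325 0.357] | d(mm) [nan nan] q7 [-0.76  0.47] clk 9.3
  return _methods._mean(a, axis=axis, dtype=dtype,
  ret = ret.dtype.type(ret / rcount)
```

View pics/w3m.png

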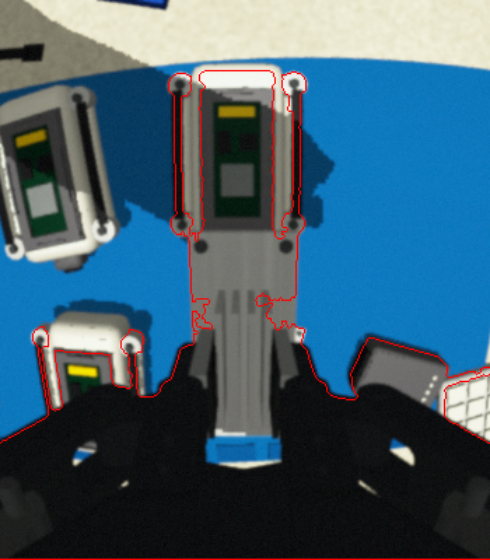

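```bash
python3 - <<'E'
s=open('h.py').read()
s=s.replace("m=~(((R-B)/(R+1)>.05)&(R>55)&(np.abs(R-G)<.12*R))","m=~((((R-B)/(R+1)>.05)&(R>55)&(np.abs(R-G)<.12*R))|((R>150)&(B>130)))")
open('h.py','w').write(s)
E
```

Call:
play_rows:
  deltas:
    - [20, 0, 0, 0, 0, 0, 10]
    - [20, 0, 0, 0, 0, 0, 10]
    - [0, 0, 0, 0, 0, 0, 10]
    - [0, 0, 0, 0, 0, 0, 10]

```text
clock: 9.85
position: [0.5494, 0.3202, 0.2152]
tool_rot: [2.965, 1.57, 2.914]
force: [-0.8, -0.4, -0.3]
grip_width: 0.0177
```

```bash
python3 - <<'E'
from h import *
v,c,t=look('dB',(.44,.322),save='w3.png')
look('dC',(.444,.173)) if 0 else None
c,s,t=measure(v,(.444,.173),'d'); print('dC',c,s,t)
E
```

```text
dB c [0.4438 0.321 ] size [97.7 49.4] ang -2.81 | tcp [0.5494 0.3202 0.2152] psi -2.9 cam [0.481 0.326 0.357] | d(mm) [-105.6    0.8] q7 [-0.74  0.52] clk 9.85
dC [0.44242771 0.16701594] [106.9957452   65.48566529] 6.382948015322797
```

```bash
python3 - <<'E'
from h import *
v=np.load('v_dB.npz'); o=cv2.imread('pics/m_dB.png')[:,:,::-1]; im=v['im']
u=proj(v,(.4438,.321,.058),True).astype(int); print(u)
f=lambda a: cv2.resize(a[u[1]-65:u[1]+65,u[0]-45:u[0]+45],None,fx=4.4,fy=4.4,interpolation=cv2.INTER_CUBIC)
o2=np.clip(f(im).astype(float)*1.5,0,255).astype(np.uint8)
cv2.imwrite('pics/w4.png',np.hstack([o2,f(o)])[:,:,::-1])
print(im[u[1]-20,u[0]-45:u[0]+45].astype(int).mean(1).round().tolist())
print(im[u[1]-65:u[1]+65,u[0]+18].astype(int).mean(1).round().tolist())
E
```

```text
[316  73]
[20.0, 17.0, 19.0, 19.0, 16.0, 17.0, 38.0, 86.0, 132.0, 150.0, 146.0, 131.0, 124.0, 140.0, 178.0, 204.0, 215.0, 215.0, 194.0, 143.0, 127.0, 128.0, 121.0, 124.0, 127.0, 130.0, 132.0, 126.0, 111.0, 73.0, 55.0, 50.0, 45.0, 41.0, 43.0, 42.0, 42.0, 41.0, 44.0, 41.0, 42.0, 44.0, 50.0, 51.0, 53.0, 51.0, 52.0, 50.0, 52.0, 51.0, 52.0, 55.0, 50.0, 53.0, 54.0, 50.0, 51.0, 49.0, 53.0, 55.0, 52.0, 49.0, 60.0, 100.0, 125.0, 132.0, 130.0, 133.0, 123.0, 101.0, 118.0, 131.0, 147.0, 180.0, 213.0, 220.0, 217.0, 202.0, 169.0, 151.0, 189.0, 224.0, 231.0, 218.0, 151.0, 76.0, 51.0, 45.0, 44.0, 43.0]
[213.0, 203.0, 213.0, 222.0, 230.0, 234.0, 238.0, 240.0, 240.0, 240.0, 241.0, 240.0, 241.0, 240.0, 239.0, 214.0, 153.0, 125.0, 124.0, 124.0, 124.0, 123.0, 124.0, 124.0, 120.0, 112.0, 108.0, 111.0, 110.0, 111.0, 112.0, 107.0, 107.0, 104.0, 108.0, 107.0, 105.0, 104.0, 105.0, 103.0, 101.0, 105.0, 105.0, 104.0, 101.0, 100.0, 101.0, 105.0, 105.0, 105.0, 105.0, 106.0, 104.0, 105.0, 105.0, 110.0, 111.0, 110.0, 111.0, 110.0, 110.0, 107.0, 109.0, 106.0, 91.0, 63.0, 48.0, 44.0, 45.0, 44.0, 45.0, 47.0, 43.0, 47.0, 44.0, 44.0, 42.0, 43.0, 44.0, 42.0, 44.0, 43.0, 44.0, 45.0, 43.0, 43.0, 49.0, 44.0, 41.0, 41.0, 42.0, 44.0, 42.0, 45.0, 41.0, 41.0, 41.0, 41.0, 43.0, 43.0, 41.0, 46.0, 39.0, 42.0, 43.0, 42.0, 44.0, 52.0, 54.0, 55.0, 54.0, 53.0, 59.0, 53.0, 55.0, 56.0, 71.0, 97.0, 131.0, 140.0, 134.0, 131.0, 128.0, 124.0, 120.0, 115.0, 110.0, 98.0, 83.0, 64.0]
```

View pics/w4.png

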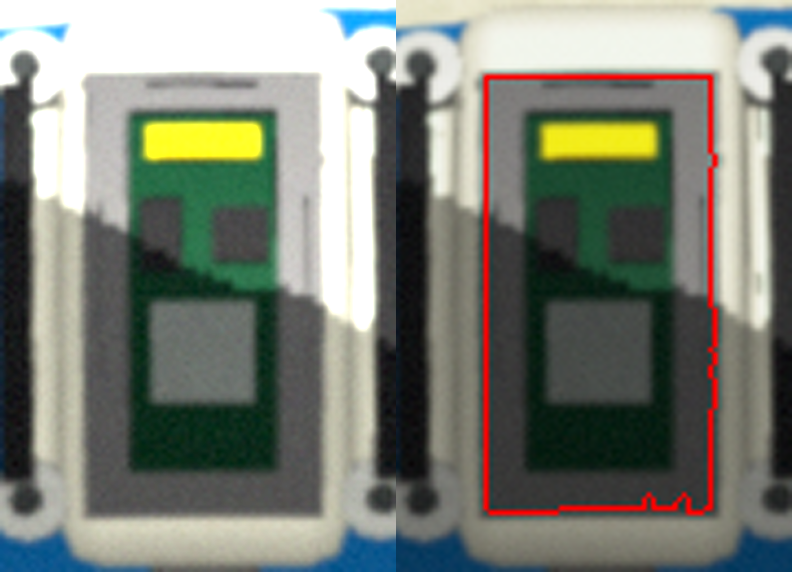

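```bash
cat >> h.py <<'E'
def refine(v,c,th,kind,fish=True,z=None,rng=6.,hint=None):
    """edge points by steepest R-channel step along normals of each side; line fit per side"""
    z0,L,W=SPEC[kind]; z=z0 if z is None else z; sg=1 if kind=='d' else -1
    R=v['im'][:,:,0].astype(np.float32); c=np.array(c,float)*1000
    for it in range(3):
        r=np.radians(th); ax=np.array([np.cos(r),np.sin(r)]); ay=np.array([-ax[1],ax[0]])
        o=np.arange(-rng,rng+.1,.25); out={}
        for nm,n,tn,h,l in(('x+',ax,ay,L/2,W/2),('x-',-ax,ay,L/2,W/2),('y+',ay,ax,W/2,L/2),('y-',-ay,ax,W/2,L/2)):
            pts=[]
            for k in np.linspace(-.8,.8,33)*l*1000:
                P=[c+n*(h*1000+q)+tn*k for q in o]
                uv=np.array([proj(v,[p[0]/1000,p[1]/1000,z],fish) for p in P],np.float32)
                if uv.min()<0: continue
                g=cv2.remap(R,uv[:,0].reshape(1,-1),uv[:,1].reshape(1,-1),cv2.INTER_LINEAR)[0]
                g=np.convolve(g,np.ones(3)/3,'same'); d=sg*(g[4:]-g[:-4])/(g[4:]+g[:-4]+20); d=d[2:-2]
                j=d.argmax()
                if d[j]>.08: pts.append((k,o[4+j]))
            pts=np.array(pts)
            if len(pts)<8: out[nm]=(np.nan,np.nan,len(pts));continue
            med=np.median(pts[:,1]); q=pts[abs(pts[:,1]-med)<1.5]
            f=np.polyfit(q[:,0],q[:,1],1); out[nm]=(f[1],np.degrees(np.arctan(f[0])),len(q))
        ex=(out['x+'][0]-out['x-'][0])/2; ey=(out['y+'][0]-out['y-'][0])/2
        a=np.nanmean([out['y+'][1],-out['y-'][1]])
        c=c+ax*np.nan_to_num(ex)+ay*np.nan_to_num(ey); th=th+np.nan_to_num(a); rng=max(3.,rng-1.5)
    sz=(L*1000+out['x+'][0]+out['x-'][0],W*1000+out['y+'][0]+out['y-'][0])
    return c/1000,np.array(sz),th,{k:(round(float(x[0]),1),round(float(x[1]),1),x[2]) for k,x in out.items()}
_look=look
def look(name,approx,z=None,save=None):
    v,c,t=_look(name,approx,z,save)
    if np.isnan(c).any() or np.hypot(*(c-approx))>.02: c=np.array(approx);t=0
    c,sz,t,o=refine(v,c,t,name[0],z=z); s=telemetry.observe()
    print('  REF c',c.round(4),'size',sz.round(1),'ang',round(t,2),'d(mm)',((c-s['position'][:2])*1000).round(1),o); return v,c,t
E
python3 - <<'E'
from h import *
for n,c,t in(('dB',(.4438,.321),-2.8),('s2',(.51,.4733),-22.7)):
    v=np.load('v_%s.npz'%n); print(n,refine(v,c,t,n[0]))
E
```

```text
dB (array([0.44385572, 0.3212084 ]), array([99.89393939, 51.41554436]), np.float64(-2.842445387956904), {'x+': (-0.1, -0.0, 33), 'x-': (-0.0, -0.3, 33), 'y+': (-0.3, -0.1, 32), 'y-': (-0.3, -0.1, 33)})
s2 (array([0.50998008, 0.47319363]), array([88.87878788, 41.5530303 ]), np.float64(-23.108589651052966), {'x+': (1.4, 0.1, 33), 'x-': (1.5, 0.2, 33), 'y+': (1.3, -0.0, 33), 'y-': (1.3, -0.1, 33)})
```

Call:
play_rows:
  deltas:
    - [-35, 0, 0, 0, 0, 0, 10]
    - [-35, 1, 0, 0, 0, 0, 10]
    - [-35, 0, -20, 0, 0, 0, 10]
    - [0, 0, -40, 0, 0, 0, 10]
    - [0, 0, -40, 0, 0, 0, 10]
    - [0, 0, -27, 0, 0, 0, 10]
    - [0, 0, -10, 0, 0, 0, 10]
    - [0, 0, 0, 0, 0, 0, 10]

```text
clock: 10.9
position: [0.4449, 0.3207, 0.0786]
tool_rot: [-2.895, 1.571, -2.946]
force: [-0.1, -0.4, -0.3]
grip_width: 0.0171
```

Call:
play_rows:
  deltas:
    - [0, 0, -2, 0, 0, 0, 10]
    - [0, 0, -1.5, 0, 0, 0, 10]
    - [0, 0, -1, 0, 0, 0, 10]
    - [0, 0, 0, 0, 0, 0, 10]
    - [0, 0, 0, 0, 0, 0, 10]

```text
clock: 11.52
position: [0.4452, 0.3205, 0.0739]
tool_rot: [0.286, 1.571, 0.234]
force: [0.1, -0.5, -1.0]
grip_width: 0.0172
```

Call:
play_rows:
  deltas:
    - [-0.8, 0.6, 0, 0, 0, 0, 10]
    - [0, 0, -1, 0, 0, 0, 10]
    - [0, 0, 0, 0, 0, 0, 10]

```text
clock: 11.9
position: [0.4443, 0.3212, 0.0733]
tool_rot: [0.016, 1.57, -0.035]
force: [-3.2, -2.9, 13.5]
grip_width: 0.0172
```

Call:
play_rows:
  deltas:
    - [0, 0, 0, 0, 0, 0, 40]
    - [0, 0, 0, 0, 0, 0, 40]
    - [0, 0, 0, 0, 0, 0, 40]
    - [0, 0, 20, 0, 0, 0, 40]
    - [0, 0, 40, 0, 0, 0, 60]
    - [15, 0, 42, 0, 0, 0, 85]
    - [28, 0, 40, 0, 0, 0, 85]
    - [28, 0, 0, 0, 0, 0, 85]

```text
clock: 12.9
position: [0.5171, 0.3219, 0.2196]
tool_rot: [0.645, 1.565, 0.593]
force: [-0.2, -0.9, -0.5]
grip_width: 0.0848
```

Call:
play_rows:
  deltas:
    - [0, 0, 0, 0, 0, 0, 85]
    - [0, 0, 0, 0, 0, 0, 85]

```text
clock: 13.15
position: [0.5147, 0.3213, 0.2154]
tool_rot: [2.364, 1.57, 2.313]
force: [-0.4, 0.7, -0.1]
grip_width: 0.0849
```

```bash
python3 - <<'E'
from h import *
v,c,t=look('dB',(.444,.321),save='w5.png')
c,sz,t,o=refine(v,(.444,.321),-2.8,'s',z=.064); print('sink',c,sz,t,o)
u=proj(v,(.444,.321,.058),True).astype(int); print(u)
cv2.imwrite('pics/w5c.png',cv2.resize(v['im'][max(0,u[1]-90):u[1]+90,u[0]-80:u[0]+80],None,fx=3.2,fy=3.2,interpolation=cv2.INTER_CUBIC)[:,:,::-1])
E
```

```text
dB c [0.444  0.3211] size [98.3 49.9] ang -2.73 | tcp [0.5147 0.3213 0.2154] psi -2.91 cam [0.446 0.327 0.357] | d(mm) [-70.6  -0.1] q7 [-0.76  0.48] clk 13.15
  REF c [0.4439 0.3212] size [99.7 51.4] ang -2.81 d(mm) [-70.7  -0.1] {'x+': (-0.2, 0.1, 33), 'x-': (-0.2, 0.4, 33), 'y+': (-0.3, -0.0, 33), 'y-': (-0.3, 0.0, 33)}
sink [0.44493915 0.32328578] [87.79259278 39.86363636] -3.123682324891124 {'x+': (0.9, -0.1, 33), 'x-': (0.9, -2.2, 30), 'y+': (0.4, -0.1, 33), 'y-': (0.4, -0.1, 33)}
[317 108]
```

View pics/w5c.png

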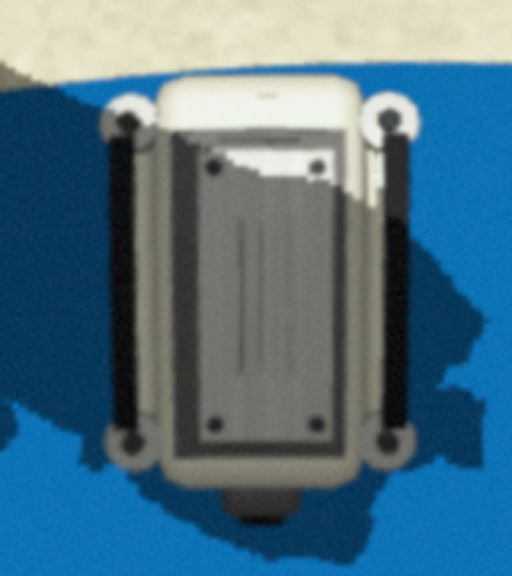

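Call:
play_rows:
  deltas:
    - [-35.2, 0, -10, 0, 0, 0, 50]
    - [-35.2, 0, -20, 0, 0, 0, 50]
    - [0, 0, -40, 0, 0, 0, 50]
    - [0, 0, -40, 0, 0, 0, 50]
    - [0, 0, -25, 0, 0, 0, 50]
    - [0, 0, -6.5, 0, 0, 0, 50]
    - [0, 0, 0, 0, 0, 0, 50]
    - [0, 0, 0, 0, 0, 0, 10]

```text
clock: 14.2
position: [0.4454, 0.3215, 0.0744]
tool_rot: [0.644, 1.569, 0.593]
force: [-0.4, 0.2, 0.8]
grip_width: 0.0327
```

Call:
play_rows:
  deltas:
    - [0, 0, 0, 0, 0, 0, 10]
    - [0, 0, 0, 0, 0, 0, 10]
    - [0, 0, 0, 0, 0, 0, 10]
    - [0, 0, 0, 0, 0, 0, 10]
    - [0, 0, 2, 0, 0, 0, 10]
    - [0, 0, 3, 0, 0, 0, 10]
    - [0, 0, 0, 0, 0, 0, 10]
    - [0, 0, 0, 0, 0, 0, 10]

```text
clock: 15.2
position: [0.445, 0.321, 0.0783]
tool_rot: [-2.07, 1.571, -2.122]
force: [-0.5, 0.3, -0.7]
grip_width: 0.0172
```

Call:
play_rows:
  deltas:
    - [-0.7, -1.9, 0, 0, 0, 0, 10]
    - [0, 0, 0, 0, 0, 0, 10]
    - [0, 0, -2, 0, 0, 0, 10]
    - [0, 0, -2.2, 0, 0, 0, 10]
    - [0, 0, 0, 0, 0, 0, 10]
    - [0, 0, 0, 0, 0, 0, 10]

```text
clock: 15.95
position: [0.4443, 0.3192, 0.0743]
tool_rot: [-0.154, 1.571, -0.205]
force: [-1.6, -1.9, 6.9]
grip_width: 0.0173
```

Call:
play_rows:
  deltas:
    - [0, 0, 0, 0, 0, 0, 40]
    - [0, 0, 0, 0, 0, 0, 40]
    - [0, 0, 0, 0, 0, 0, 40]
    - [0, 0, 20, 0, 0, 0, 40]
    - [0, 0, 40, 0, 0, 0, 60]
    - [15, 0, 42, 0, 0, 0, 85]
    - [28, 0, 40, 0, 0, 0, 85]
    - [28, 0, 0, 0, 0, 0, 85]

```text
clock: 16.95
position: [0.517, 0.32, 0.2209]
tool_rot: [0.638, 1.565, 0.587]
force: [-0.2, -0.1, -0.0]
grip_width: 0.0854
```

Call:
play_rows:
  deltas:
    - [0, 0, 0, 0, 0, 0, 85]
    - [0, 0, 0, 0, 0, 0, 85]

```text
clock: 17.2
position: [0.5146, 0.3193, 0.2167]
tool_rot: [2.339, 1.57, 2.288]
force: [0.0, 0.5, -0.0]
grip_width: 0.0847
```

```bash
python3 - <<'E'
from h import *
v,c,t=look('dB',(.444,.321),save='w6.png')
c,sz,t,o=refine(v,(.444,.321),-2.8,'s',z=.064); print('sink',c,sz,t,o)
E
```

```text
dB c [0.444  0.3213] size [98.7 49.8] ang -2.98 | tcp [0.5146 0.3193 0.2167] psi -2.92 cam [0.446 0.325 0.359] | d(mm) [-70.6   1.9] q7 [-0.76  0.48] clk 17.2
  REF c [0.4441 0.3212] size [99.6 51.4] ang -2.78 d(mm) [-70.4   1.8] {'x+': (-0.2, -0.2, 33), 'x-': (-0.2, 0.2, 33), 'y+': (-0.3, -0.0, 33), 'y-': (-0.3, 0.0, 33)}
sink [0.44385941 0.32131663] [87.78929924 39.9830246 ] -2.973823926189916 {'x+': (0.9, -0.0, 33), 'x-': (0.9, 0.3, 32), 'y+': (0.5, 0.1, 32), 'y-': (0.5, 0.1, 33)}
```

```bash
cat >> h.py <<'E'
_look2=look
def look(name,approx,z=None,save=None,by=2.1):
    v,c,t=_look2(name,approx,z,save); s=telemetry.observe(); p=np.radians(psi(s))
    tc=c-np.array([-np.sin(p),np.cos(p)])*by/1000; d=(tc-s['position'][:2])*1000
    print('  ** corrected',tc.round(4),'GO dxy',d.round(1),'dpsi',round(t-np.degrees(p),1)); return v,c,t
E
```

Call:
play_rows:
  deltas:
    - [25, 1, 0, 0, 0, -1.5, 85]
    - [25, 1, -5, 0, 0, -1.5, 85]
    - [25, 1, -10, 0, 0, -1.5, 85]
    - [25, 1, -10, 0, 0, -1.5, 85]
    - [25, 1, -10, 0, 0, -1.5, 85]
    - [25, 1, -10, 0, 0, -1.5, 85]
    - [20, 1, -10, 0, 0, -1.5, 85]
    - [15, 0, 0, 0, 0, -1.2, 85]

```text
clock: 18.25
position: [0.6999, 0.3265, 0.1602]
tool_rot: [-2.735, 1.569, -2.991]
force: [0.9, -0.8, 0.0]
grip_width: 0.0847
```

Call:
play_rows:
  deltas:
    - [0, 0, 0, 0, 0, 0, 85]
    - [0, 0, 0, 0, 0, 0, 85]

```text
clock: 18.5
position: [0.6994, 0.3267, 0.1614]
tool_rot: [2.761, 1.57, 2.507]
force: [-0.2, -0.3, 0.4]
grip_width: 0.0849
```

```bash
python3 - <<'E'
from h import *
look('s1',(.631,.344))
E
```

```text
s1 c [0.6303 0.3435] size [86.5 39.1] ang -14.19 | tcp [0.6994 0.3267 0.1614] psi -14.57 cam [0.633 0.346 0.303] | d(mm) [-69.   16.8] q7 [-0.63  0.49] clk 18.5
  REF c [0.6304 0.3434] size [89.3 41.4] ang -14.45 d(mm) [-69.   16.8] {'x+': (1.7, -0.3, 33), 'x-': (1.6, 0.5, 33), 'y+': (1.2, 0.1, 33), 'y-': (1.2, -0.0, 33)}
  ** corrected [0.6299 0.3414] GO dxy [-69.6  14.8] dpsi 0.1
```

Call:
play_rows:
  deltas:
    - [-23, 5, -15, 0, 0, 0, 50]
    - [-23, 5, -15, 0, 0, 0, 50]
    - [-23.6, 4.8, -20, 0, 0, 0, 50]
    - [0, 0, -35, 0, 0, 0, 50]
    - [0, 0, -35, 0, 0, 0, 50]
    - [0, 0, -22, 0, 0, 0, 50]
    - [0, 0, -5, 0, 0, 0, 50]
    - [0, 0, 0, 0, 0, 0, 50]

```text
clock: 19.55
position: [0.6309, 0.3413, 0.0149]
tool_rot: [0.995, 1.57, 0.739]
force: [0.2, 0.2, 0.8]
grip_width: 0.0502
```

Call:
play_rows:
  deltas:
    - [0, 0, 0, 0, 0, 0, 10]
    - [0, 0, 0, 0, 0, 0, 10]
    - [0, 0, 0, 0, 0, 0, 10]
    - [0, 0, 0, 0, 0, 0, 10]
    - [0, 0, 0, 0, 0, 0, 10]

```text
clock: 20.18
position: [0.6312, 0.3413, 0.0152]
tool_rot: [0.759, 1.569, 0.503]
force: [-1.0, -0.8, 7.3]
grip_width: 0.0172
```

Call:
play_rows:
  deltas:
    - [0, 0, 30, 0, 0, 0, 10]
    - [0, 0, 50, 0, 0, 0, 10]
    - [18, -20, 50, 0, 0, 1, 10]
    - [18, -28, 30, 0, 0, 1, 10]
    - [18, -28, 22, 0, 0, 1, 10]
    - [18, -28, 12, 0, 0, 2, 10]
    - [18, -28, 8, 0, 0, 2, 10]
    - [15, -26, 0, 0, 0, 2, 10]

```text
clock: 21.18
position: [0.7366, 0.1818, 0.2173]
tool_rot: [0.24, 1.569, 0.142]
force: [0.6, 0.2, -0.4]
grip_width: 0.0172
```

Call:
play_rows:
  deltas:
    - [0, 0, 0, 0, 0, 0, 10]
    - [0, 0, 0, 0, 0, 0, 10]

```text
clock: 21.42
position: [0.7353, 0.1836, 0.2162]
tool_rot: [2.086, 1.57, 1.988]
force: [-0.4, 0.7, 0.1]
grip_width: 0.0175
```

```bash
python3 - <<'E'
from h import *
look('dA',(.628,.182))
E
```

```text
dA c [0.6315 0.1831] size [98.9 50.5] ang -5.14 | tcp [0.7353 0.1836 0.2162] psi -5.64 cam [0.667 0.192 0.358] | d(mm) [-103.7   -0.5] q7 [-0.68  0.84] clk 21.425
  REF c [0.632  0.1832] size [99.7 51.5] ang -5.52 d(mm) [-103.1   -0.9] {'x+': (-0.2, 0.1, 33), 'x-': (-0.2, 0.2, 33), 'y+': (-0.3, -0.0, 33), 'y-': (-0.3, -0.0, 33)}
  ** corrected [0.6318 0.1811] GO dxy [-103.3   -2.9] dpsi 0.1
```

Call:
play_rows:
  deltas:
    - [-34, -1, 0, 0, 0, 0, 10]
    - [-34, -1, 0, 0, 0, 0, 10]
    - [-34, -1, -20, 0, 0, 0, 10]
    - [0, 0, -40, 0, 0, 0, 10]
    - [0, 0, -40, 0, 0, 0, 10]
    - [0, 0, -25, 0, 0, 0, 10]
    - [0, 0, -10, 0, 0, 0, 10]
    - [0, 0, 0, 0, 0, 0, 10]

```text
clock: 22.48
position: [0.6335, 0.1806, 0.0813]
tool_rot: [2.615, 1.571, 2.517]
force: [-0.0, 0.5, 0.1]
grip_width: 0.0172
```

Call:
play_rows:
  deltas:
    - [0, 0, 0, 0, 0, 0, 10]
    - [0, 0, 0, 0, 0, 0, 10]

```text
clock: 22.72
position: [0.6341, 0.1801, 0.0821]
tool_rot: [0.316, 1.569, 0.218]
force: [0.0, -0.6, -0.8]
grip_width: 0.0173
```

Call:
play_rows:
  deltas:
    - [-1, 0.8, 0, 0, 0, 0, 10]
    - [0, 0, -3, 0, 0, 0, 10]
    - [0, 0, -2.5, 0, 0, 0, 10]
    - [0, 0, -1.2, 0, 0, 0, 10]
    - [0, 0, 0, 0, 0, 0, 10]
    - [0, 0, 0, 0, 0, 0, 10]

```text
clock: 23.48
position: [0.6327, 0.1807, 0.0752]
tool_rot: [-0.838, 1.57, -0.937]
force: [-5.0, -2.5, 15.0]
grip_width: 0.0174
```

Call:
play_rows:
  deltas:
    - [0, 0, 0, 0, 0, 0, 40]
    - [0, 0, 0, 0, 0, 0, 40]
    - [0, 0, 0, 0, 0, 0, 40]
    - [0, 0, 20, 0, 0, 0, 40]
    - [0, 0, 40, 0, 0, 0, 60]
    - [15, -2, 42, 0, 0, 0, 85]
    - [28, -2, 40, 0, 0, 0, 85]
    - [28, -2, 0, 0, 0, 0, 85]

```text
clock: 24.48
position: [0.7057, 0.1753, 0.222]
tool_rot: [0.455, 1.565, 0.356]
force: [-0.2, -0.4, -0.6]
grip_width: 0.0847
```

Call:
play_rows:
  deltas:
    - [0, 0, 0, 0, 0, 0, 85]
    - [0, 0, 0, 0, 0, 0, 85]

```text
clock: 24.72
position: [0.7031, 0.1751, 0.217]
tool_rot: [2.178, 1.57, 2.08]
force: [-1.1, -0.2, 0.7]
grip_width: 0.085
```

```bash
python3 - <<'E'
from h import *
v,c,t=look('dA',(.632,.183))
c,sz,t,o=refine(v,c,t,'s',z=.064); print('sink',c,sz,t,o)
E
```

```text
dA c [0.6319 0.183 ] size [98.9 50.9] ang -5.2 | tcp [0.7031 0.1751 0.217 ] psi -5.62 cam [0.635 0.184 0.359] | d(mm) [-71.3   7.8] q7 [-0.7   0.81] clk 24.725
  REF c [0.6322 0.1833] size [99.8 51.5] ang -5.75 d(mm) [-70.8   8.2] {'x+': (-0.1, -0.1, 33), 'x-': (-0.1, 0.2, 33), 'y+': (-0.2, -0.1, 33), 'y-': (-0.2, -0.0, 33)}
  ** corrected [0.632  0.1812] GO dxy [-71.1   6.1] dpsi -0.1
sink [0.63201604 0.18292478] [87.51312812 40.06060606] -5.40215835417804 {'x+': (0.8, 0.6, 33), 'x-': (0.7, -0.3, 31), 'y+': (0.6, 0.0, 33), 'y-': (0.5, 0.1, 33)}
```

Call:
play_rows:
  deltas:
    - [-24, -43, -7, 0, 0, -1.2, 85]
    - [-24, -43, -7, 0, 0, -1.2, 85]
    - [-24, -43, -7, 0, 0, -1.2, 85]
    - [-24, -43, -7, 0, 0, -1.2, 85]
    - [-24, -43, -7, 0, 0, -1.2, 85]
    - [-24, -43, -7, 0, 0, -1.2, 85]
    - [-24, -43, -7, 0, 0, -1.2, 85]
    - [-24, -41, -6, 0, 0, -1.2, 85]

```text
clock: 25.78
position: [0.5103, -0.1683, 0.1616]
tool_rot: [-1.198, 1.57, -1.465]
force: [0.7, -0.3, 0.2]
grip_width: 0.085
```

Call:
play_rows:
  deltas:
    - [0, 0, 0, 0, 0, 0, 85]
    - [0, 0, 0, 0, 0, 0, 85]

```text
clock: 26.02
position: [0.5118, -0.1667, 0.1619]
tool_rot: [0.304, 1.57, 0.039]
force: [0.9, 0.7, -0.4]
grip_width: 0.0852
```

```bash
python3 - <<'E'
from h import *
look('s3',(.443,-.147))
E
```

```text
s3 c [ 0.4431 -0.1451] size [86.6 39.2] ang -15.95 | tcp [ 0.5118 -0.1667  0.1619] psi -15.23 cam [ 0.445 -0.147  0.304] | d(mm) [-68.7  21.5] q7 [-0.69  1.1 ] clk 26.025
  REF c [ 0.4434 -0.145 ] size [88.8 41.4] ang -16.02 d(mm) [-68.7  21.2] {'x+': (1.4, -0.1, 33), 'x-': (1.4, 0.2, 33), 'y+': (1.2, -0.1, 33), 'y-': (1.2, -0.0, 33)}
  ** corrected [ 0.4428 -0.1471] GO dxy [-69.3  19.2] dpsi -0.8
```

Call:
play_rows:
  deltas:
    - [-23, 6.4, -15, 0, 0, -0.4, 50]
    - [-23, 6.4, -15, 0, 0, -0.4, 50]
    - [-23.6, 6.4, -20, 0, 0, 0, 50]
    - [0, 0, -35, 0, 0, 0, 50]
    - [0, 0, -35, 0, 0, 0, 50]
    - [0, 0, -22, 0, 0, 0, 50]
    - [0, 0, -5, 0, 0, 0, 50]
    - [0, 0, 0, 0, 0, 0, 50]

```text
clock: 27.08
position: [0.4426, -0.1474, 0.0148]
tool_rot: [0.593, 1.57, 0.314]
force: [0.1, 0.1, 0.2]
grip_width: 0.0505
```

Call:
play_rows:
  deltas:
    - [0, 0, 0, 0, 0, 0, 10]
    - [0, 0, 0, 0, 0, 0, 10]
    - [0, 0, 0, 0, 0, 0, 10]
    - [0, 0, 0, 0, 0, 0, 10]
    - [0, 0, 0, 0, 0, 0, 10]

```text
clock: 27.7
position: [0.4425, -0.1482, 0.0152]
tool_rot: [-0.14, 1.569, -0.42]
force: [-1.6, 1.1, 11.3]
grip_width: 0.0172
```

Call:
play_rows:
  deltas:
    - [0, 0, 40, 0, 0, 0, 10]
    - [0, 0, 50, 0, 0, 0, 10]
    - [10, 10, 50, 0, 0, 2, 10]
    - [20, 50, 40, 0, 0, 4, 10]
    - [20, 54, 21, 0, 0, 4, 10]
    - [20, 54, 0, 0, 0, 4, 10]
    - [20, 54, 0, 0, 0, 4, 10]
    - [20, 54, 0, 0, 0, 4, 10]

```text
clock: 28.7
position: [0.5512, 0.126, 0.2132]
tool_rot: [-0.605, 1.57, -0.5]
force: [0.8, -1.4, 1.0]
grip_width: 0.0172
```

Call:
play_rows:
  deltas:
    - [0, 54, 0, 0, 0, 0, 10]
    - [0, 0, 0, 0, 0, 0, 10]
    - [0, 0, 0, 0, 0, 0, 10]

```text
clock: 29.08
position: [0.5506, 0.1782, 0.2128]
tool_rot: [-1.663, 1.57, -1.559]
force: [-0.2, -0.0, -0.5]
grip_width: 0.0168
```

```bash
python3 - <<'E'
from h import *
look('dC',(.4435,.173))
E
```

```text
dC c [0.4461 0.1753] size [97.9 50.1] ang 6.62 | tcp [0.5506 0.1782 0.2128] psi 5.95 cam [0.482 0.173 0.355] | d(mm) [-104.6   -2.9] q7 [-0.84  0.83] clk 29.075
  REF c [0.4462 0.1751] size [99.9 51.4] ang 6.23 d(mm) [-104.6   -2.4] {'x+': (-0.1, -0.8, 33), 'x-': (-0.1, 0.3, 33), 'y+': (-0.3, 0.1, 33), 'y-': (-0.3, 0.1, 33)}
  ** corrected [0.4464 0.173 ] GO dxy [-104.4   -4.5] dpsi 0.3
```

Call:
play_rows:
  deltas:
    - [-35, -1.5, 0, 0, 0, 0.2, 10]
    - [-35, -1.5, 0, 0, 0, 0, 10]
    - [-34.4, -1.5, -20, 0, 0, 0, 10]
    - [0, 0, -40, 0, 0, 0, 10]
    - [0, 0, -40, 0, 0, 0, 10]
    - [0, 0, -22, 0, 0, 0, 10]
    - [0, 0, -9, 0, 0, 0, 10]
    - [0, 0, 0, 0, 0, 0, 10]

```text
clock: 30.12
position: [0.4465, 0.1735, 0.0819]
tool_rot: [-1.715, 1.571, -1.608]
force: [-1.0, 1.1, -0.6]
grip_width: 0.017
```

Call:
play_rows:
  deltas:
    - [0, 0, 0, 0, 0, 0, 10]
    - [0, 0, 0, 0, 0, 0, 10]

```text
clock: 30.38
position: [0.4468, 0.174, 0.0824]
tool_rot: [0.063, 1.57, 0.17]
force: [0.1, -0.8, -0.7]
grip_width: 0.0173
```

Correct by (-0.4, -1.0), lower 6.8, release, look.

Call:
play_rows:
  deltas:
    - [-0.4, -0.9, 0, 0, 0, 0, 10]
    - [0, 0, -3, 0, 0, 0, 10]
    - [0, 0, -2.5, 0, 0, 0, 10]
    - [0, 0, -1.4, 0, 0, 0, 10]
    - [0, 0, 0, 0, 0, 0, 10]
    - [0, 0, 0, 0, 0, 0, 10]

```text
clock: 31.12
position: [0.4459, 0.1731, 0.0752]
tool_rot: [-1.168, 1.57, -1.06]
force: [-5.5, -3.2, 18.8]
grip_width: 0.017
```

Call:
play_rows:
  deltas:
    - [0, 0, 0, 0, 0, 0, 40]
    - [0, 0, 0, 0, 0, 0, 40]
    - [0, 0, 0, 0, 0, 0, 40]
    - [0, 0, 20, 0, 0, 0, 40]
    - [0, 0, 40, 0, 0, 0, 60]
    - [15, 2, 42, 0, 0, 0, 85]
    - [28, 2, 40, 0, 0, 0, 85]
    - [28, 2, 0, 0, 0, 0, 85]

```text
clock: 32.12
position: [0.5189, 0.1795, 0.2196]
tool_rot: [0.128, 1.566, 0.234]
force: [0.0, -0.9, -0.1]
grip_width: 0.0851
```

Call:
play_rows:
  deltas:
    - [0, 0, 0, 0, 0, 0, 85]
    - [0, 0, 0, 0, 0, 0, 85]

```text
clock: 32.38
position: [0.5163, 0.1792, 0.2164]
tool_rot: [-3.079, 1.57, -2.971]
force: [-0.1, 0.2, -0.8]
grip_width: 0.0852
```

```bash
python3 - <<'E'
from h import *
v,c,t=look('dC',(.446,.175))
c,sz,t,o=refine(v,c,t,'s',z=.064); print('sink',c,sz,t,o)
E
```

```text
dC c [0.4464 0.1749] size [97.7 50.5] ang 6.18 | tcp [0.5163 0.1792 0.2164] psi 6.18 cam [0.448 0.173 0.358] | d(mm) [-69.8  -4.3] q7 [-0.87  0.81] clk 32.375
  REF c [0.4464 0.175 ] size [99.7 51.4] ang 6.27 d(mm) [-69.8  -4.2] {'x+': (-0.2, -0.1, 33), 'x-': (-0.1, -0.1, 33), 'y+': (-0.3, -0.0, 33), 'y-': (-0.3, -0.1, 33)}
  ** corrected [0.4467 0.1729] GO dxy [-69.5  -6.3] dpsi 0.1
sink [0.44649659 0.17517503] [87.96218262 40.02937133] 5.984947040587908 {'x+': (1.0, 0.1, 33), 'x-': (1.0, 0.2, 30), 'y+': (0.5, 0.1, 32), 'y-': (0.5, 0.0, 33)}
```

Call:
play_rows:
  deltas:
    - [0, -23, 0, 0, 0, -2.2, 85]
    - [0, -23, -5, 0, 0, -2.2, 85]
    - [0, -23, -7, 0, 0, -2.2, 85]
    - [0, -23, -7, 0, 0, -2.2, 85]
    - [0, -23, -7, 0, 0, -2.2, 85]
    - [0, -23, -7, 0, 0, -2.2, 85]
    - [0, -23, -7, 0, 0, -2.2, 85]
    - [0, -24, 0, 0, 0, -2.1, 85]

```text
clock: 33.42
position: [0.5166, -0.0073, 0.176]
tool_rot: [-3.081, 1.57, 3.002]
force: [-1.0, -0.1, 0.4]
grip_width: 0.0851
```

Call:
play_rows:
  deltas:
    - [0, 0, 0, 0, 0, 0, 85]
    - [0, 0, 0, 0, 0, 0, 85]

```text
clock: 33.67
position: [0.517, -0.0057, 0.1767]
tool_rot: [1.341, 1.57, 1.143]
force: [0.3, 0.9, 0.5]
grip_width: 0.0852
```

```bash
python3 - <<'E'
from h import *
v,c,t=look('cC',(.447,.008))
u=proj(v,(.447,.008,.018),True).astype(int);o=cv2.imread('pics/m_cC.png')[max(0,u[1]-100):u[1]+130,u[0]-160:u[0]+160]
cv2.imwrite('pics/w7.png',cv2.resize(o,None,fx=2.2,fy=2.2))
E
```

```text
cC c [0.4466 0.0092] size [112.8  64.5] ang -11.08 | tcp [ 0.517  -0.0057  0.1767] psi -11.35 cam [0.449 0.01  0.318] | d(mm) [-70.4  14.9] q7 [-0.77  0.84] clk 33.675
  REF c [0.4466 0.0092] size [115.6  67.1] ang -11.39 d(mm) [-70.4  14.6] {'x+': (1.8, -0.3, 33), 'x-': (1.8, 0.1, 33), 'y+': (1.6, -0.2, 33), 'y-': (1.6, -0.0, 33)}
  ** corrected [0.4462 0.0071] GO dxy [-70.8  12.5] dpsi -0.1
```

View pics/w7.png

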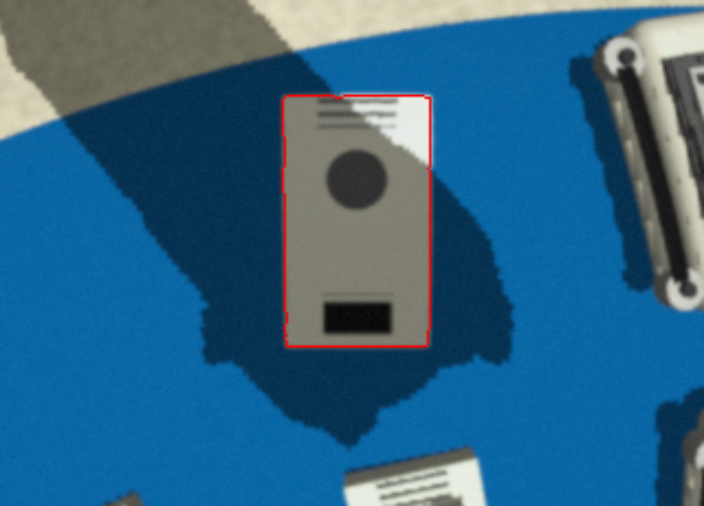

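Call:
play_rows:
  deltas:
    - [-23.5, 4.2, -15, 0, 0, 0, 75]
    - [-23.5, 4.2, -20, 0, 0, 0, 75]
    - [-23.8, 4.1, -25, 0, 0, 0, 75]
    - [0, 0, -35, 0, 0, 0, 75]
    - [0, 0, -30, 0, 0, 0, 75]
    - [0, 0, -20, 0, 0, 0, 75]
    - [0, 0, -4, 0, 0, 0, 75]
    - [0, 0, 0, 0, 0, 0, 75]

```text
clock: 34.72
position: [0.4463, 0.0071, 0.0281]
tool_rot: [1.024, 1.571, 0.826]
force: [0.3, -0.6, -0.7]
grip_width: 0.0751
```

Call:
play_rows:
  deltas:
    - [0, 0, 0, 0, 0, 0, 30]
    - [0, 0, 0, 0, 0, 0, 30]
    - [0, 0, 0, 0, 0, 0, 30]
    - [0, 0, 0, 0, 0, 0, 30]
    - [0, 0, 0, 0, 0, 0, 30]
    - [0, 0, 0, 0, 0, 0, 30]

```text
clock: 35.48
position: [0.4465, 0.0065, 0.0285]
tool_rot: [-0.096, 1.57, -0.295]
force: [-2.1, -0.2, 10.7]
grip_width: 0.0412
```

Call:
play_rows:
  deltas:
    - [0, 0, 30, 0, 0, 0, 30]
    - [0, 0, 45, 0, 0, 0, 30]
    - [0, 10, 45, 0, 0, 2.6, 30]
    - [0, 30, 20, 0, 0, 3, 30]
    - [0, 35, 5, 0, 0, 3, 30]
    - [0, 35, 0, 0, 0, 3, 30]
    - [0, 35, 0, 0, 0, 3, 30]
    - [0, 21, 0, 0, 0, 3, 30]

```text
clock: 36.48
position: [0.4459, 0.1742, 0.1732]
tool_rot: [0.417, 1.57, 0.529]
force: [-0.9, -0.4, -0.5]
grip_width: 0.0416
```

Call:
play_rows:
  deltas:
    - [0, 0, 0, 0, 0, 0, 30]
    - [0, 0, 0, 0, 0, 0, 30]

```text
clock: 36.72
position: [0.4461, 0.1718, 0.1728]
tool_rot: [-1.767, 1.57, -1.659]
force: [-0.0, -0.5, -0.3]
grip_width: 0.0411
```

```bash
python3 - <<'E'
from h import *
s=telemetry.observe();print(s['position'],psi(s),s['qpos'].round(2),s['clock'])
E
```

```text
[0.44609338 0.17184434 0.17278657] 6.179772760747028 [ 0.18  0.5  -0.88  2.    0.5   0.87  0.7 ] 36.725
```

Call:
play_rows:
  deltas:
    - [0.7, 1.1, 0, 0, 0, 0, 30]
    - [0, 0, -30, 0, 0, 0, 30]
    - [0, 0, -30, 0, 0, 0, 30]
    - [0, 0, -14, 0, 0, 0, 30]
    - [0, 0, -4, 0, 0, 0, 30]
    - [0, 0, 0, 0, 0, 0, 30]
    - [0, 0, 0, 0, 0, 0, 30]

```text
clock: 37.6
position: [0.4472, 0.1738, 0.0955]
tool_rot: [0.106, 1.57, 0.215]
force: [0.9, 0.0, -0.4]
grip_width: 0.0416
```

```bash
python3 - <<'E'
from h import *
s=telemetry.observe();print(s['position'],psi(s),s['force'])
E
```

```text
[0.44724628 0.17383947 0.09548871] 6.236654764851949 [ 0.93323082  0.02810489 -0.36547129]
```

Call:
play_rows:
  deltas:
    - [-0.4, -0.9, 0, 0, 0, 0, 30]
    - [0, 0, -4, 0, 0, 0, 30]
    - [0, 0, -4, 0, 0, 0, 30]
    - [0, 0, -2.5, 0, 0, 0, 30]
    - [0, 0, 0, 0, 0, 0, 30]
    - [0, 0, 0, 0, 0, 0, 30]

```text
clock: 38.35
position: [0.4464, 0.1729, 0.0843]
tool_rot: [2.452, 1.571, 2.561]
force: [-0.8, -0.6, -1.0]
grip_width: 0.0412
```

Call:
play_rows:
  deltas:
    - [0, 0, -1.5, 0, 0, 0, 30]
    - [0, 0, -0.8, 0, 0, 0, 30]
    - [0, 0, 0, 0, 0, 0, 30]
    - [0, 0, 0, 0, 0, 0, 30]

```text
clock: 38.85
position: [0.4465, 0.1729, 0.0825]
tool_rot: [-0.634, 1.57, -0.525]
force: [-4.4, -2.4, 16.4]
grip_width: 0.0412
```

Call:
play_rows:
  deltas:
    - [0, 0, 0, 0, 0, 0, 75]
    - [0, 0, 0, 0, 0, 0, 75]
    - [0, 0, 0, 0, 0, 0, 75]
    - [0, 0, 20, 0, 0, 0, 75]
    - [0, 0, 40, 0, 0, 0, 80]
    - [15, 2, 42, 0, 0, 0, 85]
    - [28, 2, 46, 0, 0, 0, 85]
    - [28, 2, 0, 0, 0, 0, 85]

```text
clock: 39.85
position: [0.5195, 0.1793, 0.2332]
tool_rot: [0.133, 1.566, 0.241]
force: [-0.1, -0.3, -0.2]
grip_width: 0.0849
```

Call:
play_rows:
  deltas:
    - [0, 0, 0, 0, 0, 0, 85]
    - [0, 0, 0, 0, 0, 0, 85]

```text
clock: 40.1
position: [0.5168, 0.1789, 0.2296]
tool_rot: [-3.052, 1.57, -2.943]
force: [-0.1, 0.7, -0.4]
grip_width: 0.085
```

```bash
python3 - <<'E'
from h import *
s=telemetry.observe(); im,i=grab('wrist','w8.png'); v=dict(im=im,**i); print(s['position'],psi(s),s['clock'])
print(refine(v,(.4465,.175),6.2,'c',z=.072))
u=proj(v,(.4465,.175,.072),True).astype(int);o=im[max(0,u[1]-100):u[1]+110,u[0]-90:u[0]+90]
cv2.imwrite('pics/w8c.png',cv2.resize(o,None,fx=2.8,fy=2.8,interpolation=cv2.INTER_CUBIC)[:,:,::-1])
E
```

```text
[0.51675261 0.17889182 0.22955792] 6.2746466823409435 40.1
(array([0.44913281, 0.17514925]), array([109.95700214,  68.        ]), np.float64(6.392569388047083), {'x+': (-1.0, 0.2, 32), 'x-': (-1.0, -0.0, 19), 'y+': (2.0, -0.0, 8), 'y-': (2.0, 0.0, 8)})
```

View pics/w8c.png

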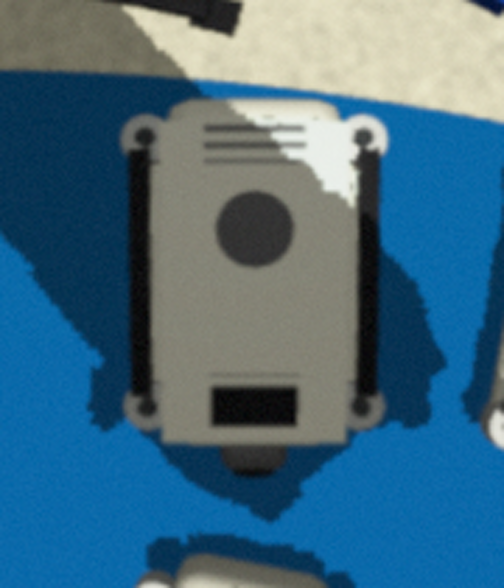

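Call:
play_rows:
  deltas:
    - [22, -21, 0, 0, 0, -0.5, 85]
    - [22, -21, -5, 0, 0, -0.5, 85]
    - [22, -21, -8, 0, 0, -0.5, 85]
    - [22, -21, -8, 0, 0, -0.5, 85]
    - [22, -21, -8, 0, 0, -0.5, 85]
    - [22, -21, -8, 0, 0, -0.5, 85]
    - [22, -21, -8, 0, 0, -0.5, 85]
    - [21, -20, -8, 0, 0, -0.8, 85]

```text
clock: 41.15
position: [0.6933, 0.0099, 0.1755]
tool_rot: [-2.9, 1.57, -2.867]
force: [-0.8, -0.5, 0.4]
grip_width: 0.0849
```

Call:
play_rows:
  deltas:
    - [0, 0, 0, 0, 0, 0, 85]
    - [0, 0, 0, 0, 0, 0, 85]

```text
clock: 41.4
position: [0.6922, 0.0119, 0.1764]
tool_rot: [2.674, 1.57, 2.708]
force: [-0.0, -0.3, 0.4]
grip_width: 0.085
```

```bash
python3 - <<'E'
from h import *
look('cA',(.621,.011))
E
```

```text
cA c [0.6211 0.0124] size [113.7  64.7] ang 1.54 | tcp [0.6922 0.0119 0.1764] psi 1.96 cam [0.623 0.011 0.318] | d(mm) [-71.1   0.4] q7 [-0.77  1.09] clk 41.4
  REF c [0.6211 0.0123] size [115.6  66.8] ang 1.72 d(mm) [-71.  -0.] {'x+': (1.8, -0.2, 33), 'x-': (1.8, -0.0, 33), 'y+': (1.4, -0.2, 33), 'y-': (1.4, -0.0, 33)}
  ** corrected [0.6212 0.0102] GO dxy [-70.9  -2.1] dpsi -0.3
```

Call:
play_rows:
  deltas:
    - [-23.6, -0.7, -15, 0, 0, -0.3, 75]
    - [-23.6, -0.7, -20, 0, 0, 0, 75]
    - [-23.7, -0.7, -25, 0, 0, 0, 75]
    - [0, 0, -35, 0, 0, 0, 75]
    - [0, 0, -30, 0, 0, 0, 75]
    - [0, 0, -19, 0, 0, 0, 75]
    - [0, 0, -4, 0, 0, 0, 75]
    - [0, 0, 0, 0, 0, 0, 75]

```text
clock: 42.45
position: [0.6219, 0.01, 0.0296]
tool_rot: [0.171, 1.57, 0.2]
force: [0.5, -0.2, -0.1]
grip_width: 0.0752
```

Call:
play_rows:
  deltas:
    - [0, 0, 0, 0, 0, 0, 30]
    - [0, 0, 0, 0, 0, 0, 30]
    - [0, 0, 0, 0, 0, 0, 30]
    - [0, 0, 0, 0, 0, 0, 30]
    - [0, 0, 0, 0, 0, 0, 30]
    - [0, 0, 0, 0, 0, 0, 30]

```text
clock: 43.2
position: [0.6219, 0.0097, 0.0298]
tool_rot: [-0.255, 1.57, -0.226]
force: [-1.4, -0.8, 7.1]
grip_width: 0.0413
```

Call:
play_rows:
  deltas:
    - [0, 0, 30, 0, 0, 0, 30]
    - [0, 0, 45, 0, 0, 0, 30]
    - [0, 10, 45, 0, 0, -1, 30]
    - [2, 30, 20, 0, 0, -1, 30]
    - [2, 35, 5, 0, 0, -1, 30]
    - [2, 35, 0, 0, 0, -1.5, 30]
    - [2, 35, 0, 0, 0, -1.5, 30]
    - [3, 26, 0, 0, 0, -1.3, 30]

```text
clock: 44.2
position: [0.6323, 0.1824, 0.1744]
tool_rot: [0.875, 1.57, 0.777]
force: [0.3, -0.6, -1.2]
grip_width: 0.0413
```

Call:
play_rows:
  deltas:
    - [0, 0, -20, 0, 0, 0, 30]
    - [0, 0, -15, 0, 0, 0, 30]
    - [0, 0, 0, 0, 0, 0, 30]
    - [0, 0, 0, 0, 0, 0, 30]

```text
clock: 44.7
position: [0.6328, 0.1801, 0.1392]
tool_rot: [0.201, 1.571, 0.102]
force: [0.1, -0.2, 0.0]
grip_width: 0.0415
```

```bash
python3 - <<'E'
from h import *
s=telemetry.observe();print(s['position'],psi(s),s['qpos'].round(2),s['clock'])
E
```

```text
[0.63279129 0.18013754 0.13924395] -5.69734736855176 [ 0.08  0.77 -0.73  1.56  0.57  1.03  0.66] 44.7
```

Call:
play_rows:
  deltas:
    - [-0.1, 1, 0, 0, 0, 0, 30]
    - [0, 0, -25, 0, 0, 0, 30]
    - [0, 0, -13, 0, 0, 0, 30]
    - [0, 0, -5, 0, 0, 0, 30]
    - [0, 0, 0, 0, 0, 0, 30]
    - [0, 0, 0, 0, 0, 0, 30]
    - [0, 0, 0, 0, 0, 0, 30]

```text
clock: 45.58
position: [0.6326, 0.1818, 0.0965]
tool_rot: [0.303, 1.57, 0.204]
force: [-0.4, -0.2, -0.8]
grip_width: 0.0414
```

Call:
play_rows:
  deltas:
    - [0, -0.7, 0, 0, 0, 0, 30]
    - [0, 0, -4, 0, 0, 0, 30]
    - [0, 0, -4, 0, 0, 0, 30]
    - [0, 0, -2.5, 0, 0, 0, 30]
    - [0, 0, 0, 0, 0, 0, 30]
    - [0, 0, 0, 0, 0, 0, 30]

```text
clock: 46.32
position: [0.6324, 0.1811, 0.0855]
tool_rot: [1.362, 1.571, 1.264]
force: [-0.6, -0.4, -0.9]
grip_width: 0.0412
```

Call:
play_rows:
  deltas:
    - [0, 0, -1.5, 0, 0, 0, 30]
    - [0, 0, -1, 0, 0, 0, 30]
    - [0, 0, 0, 0, 0, 0, 30]
    - [0, 0, 0, 0, 0, 0, 30]

```text
clock: 46.82
position: [0.6326, 0.1811, 0.0838]
tool_rot: [-0.187, 1.57, -0.286]
force: [-5.5, -2.4, 12.9]
grip_width: 0.041
```

Call:
play_rows:
  deltas:
    - [0, 0, 0, 0, 0, 0, 75]
    - [0, 0, 0, 0, 0, 0, 75]
    - [0, 0, 0, 0, 0, 0, 75]
    - [0, 0, 20, 0, 0, 0, 75]
    - [0, 0, 40, 0, 0, 0, 80]
    - [4, -20, 32, 0, 0, 2, 85]
    - [10, -50, 0, 0, 0, 3.2, 85]
    - [10, -50, 0, 0, 0, 3.2, 85]

```text
clock: 47.82
position: [0.6569, 0.06, 0.177]
tool_rot: [-0.09, 1.569, -0.039]
force: [0.1, -0.3, -0.4]
grip_width: 0.0851
```

Call:
play_rows:
  deltas:
    - [10, -50, 0, 0, 0, 3.2, 85]
    - [10, -50, 0, 0, 0, 3.2, 85]
    - [10, -50, 0, 0, 0, 2, 85]
    - [0, -44, 0, 0, 0, 2, 85]
    - [0, 0, 0, 0, 0, 0, 85]
    - [0, 0, 0, 0, 0, 0, 85]

```text
clock: 48.58
position: [0.6865, -0.1323, 0.176]
tool_rot: [0.36, 1.57, 0.589]
force: [0.0, 1.8, 0.1]
grip_width: 0.0852
```

```bash
python3 - <<'E'
from h import *
look('cB',(.617,-.148))
E
```

```text
cB c [ 0.6171 -0.1488] size [113.6  64.6] ang 12.84 | tcp [ 0.6865 -0.1323  0.176 ] psi 13.15 cam [ 0.619 -0.146  0.318] | d(mm) [-69.4 -16.6] q7 [-0.81  1.48] clk 48.575
  REF c [ 0.6171 -0.1488] size [115.3  66.9] ang 13.17 d(mm) [-69.5 -17.1] {'x+': (1.6, -0.1, 33), 'x-': (1.7, 0.1, 33), 'y+': (1.4, 0.1, 33), 'y-': (1.4, 0.2, 33)}
  ** corrected [ 0.6176 -0.1508] GO dxy [-69.  -19.2] dpsi -0.0
```

Call:
play_rows:
  deltas:
    - [-23, -6.4, -15, 0, 0, 0, 75]
    - [-23, -6.4, -20, 0, 0, 0, 75]
    - [-23, -6.4, -25, 0, 0, 0, 75]
    - [0, 0, -35, 0, 0, 0, 75]
    - [0, 0, -30, 0, 0, 0, 75]
    - [0, 0, -18, 0, 0, 0, 75]
    - [0, 0, -4, 0, 0, 0, 75]
    - [0, 0, 0, 0, 0, 0, 75]

```text
clock: 49.62
position: [0.6179, -0.1518, 0.0287]
tool_rot: [-0.306, 1.57, -0.076]
force: [0.2, 0.6, 0.8]
grip_width: 0.0751
```

Call:
play_rows:
  deltas:
    - [0, 0, 0, 0, 0, 0, 30]
    - [0, 0, 0, 0, 0, 0, 30]
    - [0, 0, 0, 0, 0, 0, 30]
    - [0, 0, 0, 0, 0, 0, 30]
    - [0, 0, 0, 0, 0, 0, 30]
    - [0, 0, 0, 0, 0, 0, 30]

```text
clock: 50.38
position: [0.6178, -0.1523, 0.0288]
tool_rot: [-0.628, 1.57, -0.398]
force: [-1.9, 0.7, 6.0]
grip_width: 0.0414
```

Call:
play_rows:
  deltas:
    - [0, 0, 30, 0, 0, 0, 30]
    - [0, 0, 50, 0, 0, 0, 30]
    - [0, 0, 50, 0, 0, 0, 30]
    - [-8, 20, 20, 0, 0, -1, 30]
    - [-14, 38, 5, 0, 0, -1, 30]
    - [-17, 46, 0, 0, 0, -1.5, 30]
    - [-17, 46, 0, 0, 0, -1.5, 30]
    - [-17, 46, 0, 0, 0, -1.5, 30]

```text
clock: 51.38
position: [0.5438, 0.0451, 0.1834]
tool_rot: [-0.375, 1.57, -0.26]
force: [0.8, 0.7, 0.2]
grip_width: 0.0416
```

Call:
play_rows:
  deltas:
    - [-17, 46, 0, 0, 0, -1.5, 30]
    - [-17, 46, 0, 0, 0, -2, 30]
    - [-17, 46, 0, 0, 0, -2, 30]
    - [-17, 46, 0, 0, 0, -2, 30]
    - [-17, 46, 0, 0, 0, -2, 30]
    - [-16, 44, 0, 0, 0, 0, 30]
    - [0, 0, 0, 0, 0, 0, 30]
    - [0, 0, 0, 0, 0, 0, 30]

```text
clock: 52.38
position: [0.4435, 0.3175, 0.1831]
tool_rot: [-0.924, 1.57, -0.973]
force: [0.1, -0.8, -1.2]
grip_width: 0.0414
```

```bash
python3 - <<'E'
from h import *
s=telemetry.observe();print(s['position'],psi(s),s['qpos'].round(2),s['clock'])
E
```

```text
[0.44352565 0.31752425 0.18307086] -2.843357973091315 [-0.14  0.57 -0.83  1.83  0.51  0.97  0.33] 52.375
```

Call:
play_rows:
  deltas:
    - [0.3, 1.6, 0, 0, 0, 0, 30]
    - [0, 0, -35, 0, 0, 0, 30]
    - [0, 0, -30, 0, 0, 0, 30]
    - [0, 0, -17, 0, 0, 0, 30]
    - [0, 0, -5, 0, 0, 0, 30]
    - [0, 0, 0, 0, 0, 0, 30]
    - [0, 0, 0, 0, 0, 0, 30]
    - [0, 0, 0, 0, 0, 0, 30]

```text
clock: 53.38
position: [0.444, 0.3196, 0.0966]
tool_rot: [0.503, 1.57, 0.453]
force: [-0.8, 0.1, -0.2]
grip_width: 0.0415
```

Call:
play_rows:
  deltas:
    - [-0.2, -0.5, 0, 0, 0, 0, 30]
    - [0, 0, -4, 0, 0, 0, 30]
    - [0, 0, -4, 0, 0, 0, 30]
    - [0, 0, -3.6, 0, 0, 0, 30]
    - [0, 0, 0, 0, 0, 0, 30]
    - [0, 0, 0, 0, 0, 0, 30]

```text
clock: 54.12
position: [0.4435, 0.319, 0.0844]
tool_rot: [1.602, 1.571, 1.552]
force: [0.0, 0.5, -0.6]
grip_width: 0.0414
```

Call:
play_rows:
  deltas:
    - [0, 0, -1.5, 0, 0, 0, 30]
    - [0, 0, -1, 0, 0, 0, 30]
    - [0, 0, 0, 0, 0, 0, 30]
    - [0, 0, 0, 0, 0, 0, 30]

```text
clock: 54.62
position: [0.4436, 0.319, 0.0827]
tool_rot: [-0.129, 1.57, -0.179]
force: [-3.2, -4.3, 18.9]
grip_width: 0.0412
```

Call:
play_rows:
  deltas:
    - [0, 0, 0, 0, 0, 0, 75]
    - [0, 0, 0, 0, 0, 0, 75]
    - [0, 0, 0, 0, 0, 0, 75]
    - [0, 0, 20, 0, 0, 0, 75]
    - [0, 0, 40, 0, 0, 0, 80]
    - [20, -20, 50, 0, 0, 1, 85]
    - [40, -20, 50, 0, 0, 1, 85]
    - [40, -20, 40, 0, 0, 1, 85]

```text
clock: 55.62
position: [0.5414, 0.2598, 0.2822]
tool_rot: [0.663, 1.569, 0.667]
force: [-0.2, 0.3, -1.0]
grip_width: 0.0853
```

Call:
play_rows:
  deltas:
    - [40, -10, 40, 0, 0, 0, 85]
    - [40, 0, 20, 0, 0, 0, 85]
    - [0, 0, 0, 0, 0, 0, 85]
    - [0, 0, 0, 0, 0, 0, 85]

```text
clock: 56.12
position: [0.6198, 0.2507, 0.3389]
tool_rot: [2.484, 1.57, 2.487]
force: [-0.9, -0.1, -0.7]
grip_width: 0.085
```

```bash
python3 - <<'E'
from h import *
s=telemetry.observe(); im,i=grab('wrist','w9.png'); print(s['position'],psi(s),s['clock'])
np.savez('v9.npz',im=im,**{k:np.array(i[k]) for k in('mtx','rvec','tvec')})
cv2.imwrite('pics/w9c.png',cv2.resize(im[40:320,180:500],None,fx=2.1,fy=2.1,interpolation=cv2.INTER_CUBIC)[:,:,::-1])
E
```

```text
[0.6198012  0.25069341 0.33890783] 0.21589048496056762 56.125
```

View pics/w9c.png

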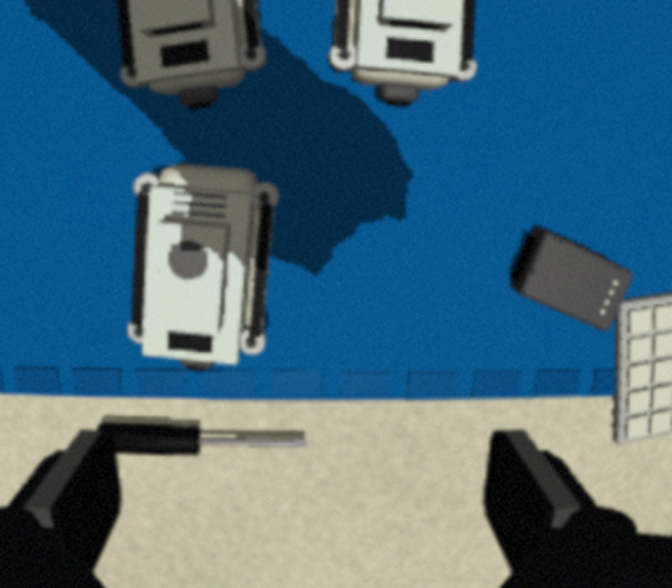

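Call:
play_rows:
  deltas:
    - [-11, -44, -7, 0, 0, -1.5, 85]
    - [-11, -44, -7, 0, 0, -1.5, 85]
    - [-11, -44, -7, 0, 0, -1.5, 85]
    - [-11, -44, -7, 0, 0, -1.5, 85]
    - [-11, -44, -7, 0, 0, -1.5, 85]
    - [-11, -44, -7, 0, 0, -1.5, 85]
    - [-11, -44, -7, 0, 0, -1.5, 85]
    - [-11, -44, -7, 0, 0, -1.5, 85]

```text
clock: 57.18
position: [0.5314, -0.1026, 0.2824]
tool_rot: [-2.041, 1.57, -2.248]
force: [1.1, -0.3, 0.2]
grip_width: 0.0852
```

Call:
play_rows:
  deltas:
    - [-11, -44, -7, 0, 0, -1.5, 85]
    - [-11, -44, -7, 0, 0, -1.5, 85]
    - [-11, -44, -7, 0, 0, -1.5, 85]
    - [-11, -44, -7, 0, 0, -1.5, 85]
    - [-11, -44, -7, 0, 0, -1.5, 85]
    - [-5, -44, -7, 0, 0, -1.5, 85]
    - [0, 0, 0, 0, 0, 0, 85]
    - [0, 0, 0, 0, 0, 0, 85]

```text
clock: 58.18
position: [0.4727, -0.3646, 0.2406]
tool_rot: [2.065, 1.57, 1.702]
force: [-0.9, 0.9, 0.9]
grip_width: 0.0851
```

```bash
python3 - <<'E'
from h import *
s=telemetry.observe(); im,i=grab('wrist','w10.png'); print(s['position'],psi(s),s['clock'],s['qpos'].round(2))
np.savez('v10.npz',im=im,**{k:np.array(i[k]) for k in('mtx','rvec','tvec')})
E
```

```text
[ 0.47265397 -0.36460981  0.24060986] -20.797004333777323 58.175 [ 1.03  0.55 -0.7   1.64  0.38  1.1   1.44]
```

View pics/w10.png

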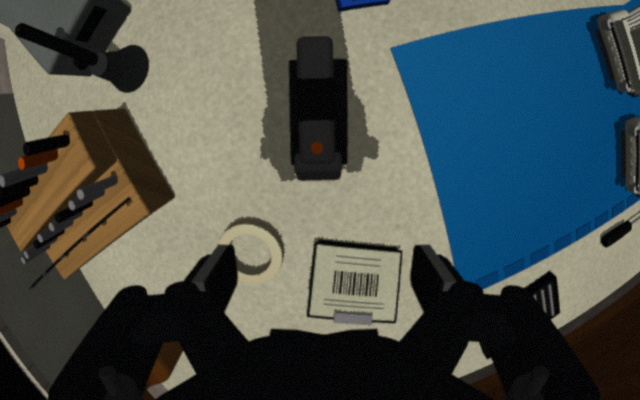

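```bash
python3 - <<'E'
from h import *
v=np.load('v10.npz'); im=v['im']
f=lambda a,g:(255*(a/255.)**g).astype(np.uint8)
a=cv2.resize(f(im[20:200,260:380],.4),None,fx=3.3,fy=3.3,interpolation=cv2.INTER_CUBIC)
b=cv2.resize(im[225:335,295:415],None,fx=3.3,fy=3.3,interpolation=cv2.INTER_CUBIC)
b=np.vstack([b,np.zeros((a.shape[0]-b.shape[0],b.shape[1],3),np.uint8)])
cv2.imwrite('pics/w11.png',np.hstack([a,b])[:,:,::-1])
E
```

```text
(no output)
```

View pics/w11.png

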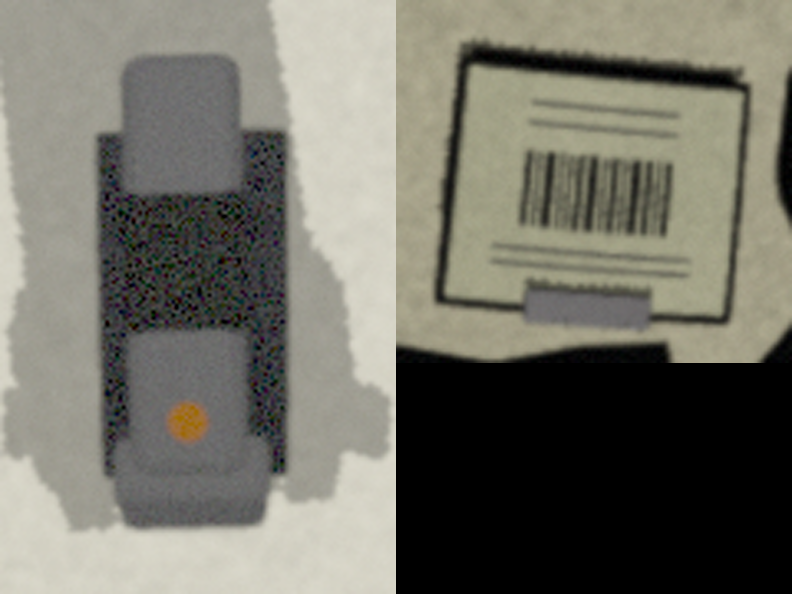

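```bash
cat > scan.py <<'E'
from h import *
def scanfit(v,seed=(.406,-.34),z=.078,show=True):
    im=cv2.GaussianBlur(v['im'],(3,3),0).astype(int); V=im.max(2)
    R,G,B=im[:,:,0],im[:,:,1],im[:,:,2]
    m=((V>13)&(V<52)&(abs(R-B)<10)).astype(np.uint8)
    m=cv2.morphologyEx(m,cv2.MORPH_OPEN,np.ones((3,3),np.uint8))
    u=proj(v,[*seed,z],True); n,lab,st,ce=cv2.connectedComponentsWithStats(m,connectivity=4)
    out=[]
    for l in range(1,n):
        if st[l,4]>250 and np.hypot(*(ce[l]-u))<75:
            ys,xs=np.nonzero(lab==l); out.append((l,st[l].tolist(),ce[l].round(1).tolist()))
    if show: print('seed',u.round(),out)
    return lab,out
E
python3 - <<'E'
from scan import *
v=np.load('v10.npz'); lab,out=scanfit(v)
v1=np.load('v1.npz');v2=np.load('v2.npz')
def orange(v,x0,x1,y0,y1):
    im=v['im'].astype(int)[y0:y1,x0:x1]; m=(im[:,:,0]>im[:,:,1]+25)&(im[:,:,0]>im[:,:,2]+30); y,x=np.nonzero(m); return x.mean()+x0,y.mean()+y0,m.sum()
o10=orange(v,295,340,130,165);o1=orange(v1,555,585,190,220);o2=orange(v2,0,30,170,200);print(o10,o1,o2)
print('button',tri([ray(v,o10[:2],True),ray(v1,o1[:2],True)]),tri([ray(v,o10[:2],True),ray(v2,o2[:2],True)]))
# bar code: dark pixels on paper
im=v['im'].astype(int)
def bars(v,x0,x1,y0,y1,t=90):
    g=v['im'][y0:y1,x0:x1].max(2); mm=cv2.morphologyEx((g<t).astype(np.uint8),cv2.MORPH_CLOSE,np.ones((5,5),np.uint8))
    n,l,st,ce=cv2.connectedComponentsWithStats(mm); k=1+st[1:,4].argmax(); c=cv2.findContours((l==k).astype(np.uint8),0,2)[0][0]
    r=cv2.minAreaRect(c); return (r[0][0]+x0,r[0][1]+y0),r[1],cv2.boxPoints(r)+[x0,y0]
b10=bars(v,328,384,268,302);print(b10)
g=v1['im'].max(2);print(b10[0])
np.set_printoptions(linewidth=250)
print(v1['im'][85:115,555:592].max(2))
E
```

```text
seed [320. 109.] [(7, [295, 36, 43, 44, 1545], [314.7, 57.7]), (10, [293, 120, 50, 60, 2248], [317.0, 151.2])]
(np.float64(316.45217391304345), np.float64(147.38260869565218), np.int64(115)) (np.float64(569.3243243243244), np.float64(205.45945945945945), np.int64(37)) (np.float64(10.935483870967742), np.float64(184.5483870967742), np.int64(31))
button (array([ 0.43969444, -0.35707429,  0.07788704]), [np.float64(0.00011175888198008885), np.float64(0.00011175888198020589)]) (array([ 0.43990587, -0.35714993,  0.07733425]), [np.float64(5.038957426968539e-05), np.float64(5.038957426975162e-05)])
((362.7529411315918, 284.21176528930664), (28.53110122680664, 21.16823387145996), array([[347.71764755, 293.67058754],
       [349.34117508, 272.56470633],
       [377.78823471, 274.75294304],
       [376.16470718, 295.85882378]]))
(362.7529411315918, 284.21176528930664)
[[168 176 176 ... 115 112 113]
 [176 172 172 ... 113 111 109]
 [176 175 176 ... 111 111 112]
 ...
 [179 179 175 ... 168 171 174]
 [177 176 179 ... 170 171 171]
 [168 178 180 ... 168 171 169]]
```

```bash
cat >> scan.py <<'E'
def axisfit(v,lab,l,r0,r1,z=.078):
    c=[];w=[]
    for r in range(r0,r1):
        x=np.nonzero(lab[r]==l)[0]
        if len(x)<20: continue
        a=plane(v,(x.min()-.5,r),z,True)[:2];b=plane(v,(x.max()+.5,r),z,True)[:2]; c.append((a+b)/2);w.append(np.linalg.norm(a-b)*1000)
    w=np.array(w);c=np.array(c); k=abs(w-np.median(w))<1.2; return c[k],np.median(w),k.sum()
E
python3 - <<'E'
from scan import *
v=np.load('v10.npz'); lab,out=scanfit(v,show=False)
V=v['im'].max(2).astype(int); np.set_printoptions(linewidth=250)
print(V[60,285:355].tolist());print(V[135,285:355].tolist());print(V[25:50,315].tolist(),V[70:85,315].tolist(),V[112:128,317].tolist(),V[170:190,317].tolist())
A=axisfit(v,lab,out[0][0],42,74);B=axisfit(v,lab,out[1][0],124,148)
print(A[1:],B[1:],A[0].mean(0),B[0].mean(0))
P=np.vstack([A[0],B[0]]);d=B[0].mean(0)-A[0].mean(0);print('angle',np.degrees(np.arctan2(d[1],d[0])))
u=d/np.linalg.norm(d)
# rear end / rubber bounds along axis
for nm,px in(('rear',(315,None)),):
    pass
for r in (36,76,120.):
    p=plane(v,(315.5,r),.078,True)[:2]; print(r,p.round(4),'s rel A mean',(p-A[0].mean(0))@u*1000)
print('button s',(np.array([.4398,-.3571])-A[0].mean(0))@u*1000, 'lat',np.cross(u,np.array([.4398,-.3571])-A[0].mean(0))*1000)
E
```

```text
[78, 77, 78, 68, 52, 35, 31, 29, 28, 25, 25, 24, 26, 23, 26, 29, 30, 33, 32, 32, 34, 38, 36, 30, 33, 33, 34, 33, 32, 33, 33, 37, 34, 33, 30, 33, 32, 34, 34, 31, 30, 30, 33, 33, 29, 29, 26, 23, 16, 16, 12, 14, 10, 6, 10, 12, 13, 13, 15, 9, 18, 32, 77, 117, 146, 155, 160, 156, 157, 156]
[80, 77, 78, 77, 70, 44, 18, 13, 0, 7, 2, 6, 7, 14, 20, 28, 28, 33, 32, 30, 34, 30, 32, 34, 32, 32, 30, 31, 28, 31, 32, 34, 31, 36, 34, 33, 28, 33, 31, 31, 34, 34, 30, 31, 26, 30, 28, 26, 19, 14, 5, 9, 6, 7, 6, 5, 10, 6, 1, 8, 11, 14, 42, 64, 75, 77, 79, 79, 78, 75]
[73, 78, 79, 77, 72, 76, 75, 80, 82, 79, 75, 51, 34, 29, 32, 33, 30, 33, 31, 36, 35, 36, 33, 32, 37] [34, 32, 33, 30, 32, 31, 35, 26, 21, 12, 7, 7, 8, 11, 5] [0, 4, 7, 9, 0, 6, 10, 11, 22, 28, 30, 32, 31, 30, 30, 32] [27, 25, 24, 19, 25, 24, 23, 19, 21, 42, 87, 133, 153, 157, 162, 163, 164, 162, 163, 160]
(np.float64(35.28970883751542), np.int64(24)) (np.float64(35.46343061004184), np.int64(24)) [ 0.3541548  -0.32626324] [ 0.42867013 -0.35298752]
angle -19.72993363984749
36 [ 0.3356 -0.3184] s rel A mean -20.10117306246913
76 [ 0.3736 -0.3328] s rel A mean 20.526940134051557
120.0 [ 0.4142 -0.3483] s rel A mean 63.918195526605075
button s 91.0274291151297 lat -0.11375138405067195<stdin>:14: DeprecationWarning: Arrays of 2-dimensional vectors are deprecated. Use arrays of 3-dimensional vectors instead. (deprecated in NumPy 2.0)
```

```bash
python3 - <<'E'
from h import *
v=np.load('v10.npz'); v1=np.load('v1.npz'); v2=np.load('v2.npz'); t=load('top')[1]
cs=[(289.5,59.7),(346.6,59.7),(347,163.5),(291.5,163.5)]
P=np.array([plane(v,c,.008,True)[:2] for c in cs]); print(P.round(4).tolist(), 'size',[round(float(np.linalg.norm(P[i]-P[(i+1)%4])*1000),1) for i in range(4)],'c',P.mean(0))
A=np.array([.35415,-.32626]); u=np.array([np.cos(np.radians(-19.73)),np.sin(np.radians(-19.73))])
print('origin from rear end',A+u*.0568,'base centre s',(P.mean(0)-A)@u*1000,(P.mean(0)-A)@[-u[1],u[0]]*1000)
# ticket corners (paper) : from crop px (x/3.3+295-120, y/3.3+225), crop x offset 396
pc=[((x-396)/3.3+295,y/3.3+225) for x,y in((470,64),(747,88),(727,318),(440,298))]
bc=[((x-396)/3.3+295,y/3.3+225) for x,y in((526,152),(672,165),(667,236),(520,224))]
print('paper',np.round(pc,1).tolist(),'bar',np.round(bc,1).tolist(),np.mean(bc,0))
np.set_printoptions(linewidth=260,threshold=100000)
print(v1['im'][58:138,530:612].max(2)[::2,::2])
E
```

```text
[[0.3353, -0.3531], [0.3598, -0.2898], [0.4789, -0.3336], [0.4546, -0.3973]] size [67.9, 126.9, 68.1, 127.2] c [ 0.40713376 -0.34344331]
origin from rear end [ 0.40761549 -0.34543501] base centre s 55.674172527337234 1.7121458905802833
paper [[317.4, 244.4], [401.4, 251.7], [395.3, 321.4], [308.3, 315.3]] bar [[334.4, 271.1], [378.6, 275.0], [377.1, 296.5], [332.6, 292.9]] [355.68181818 283.86363636]
[[186 191 187 191 184 184 190 190 189 188 188 189 190 186 184 192 187 183 179 186 186 187 188 188 188 183 178 189 180 180 186 174 184 190 185 182 182 184 180 186 182]
 [184 189 188 187 188 187 191 184 183 189 193 193 185 186 188 188 186 183 186 184 186 189 186 186 187 189 186 186 185 177 187 185 180 188 186 181 182 181 181 186 181]
 [193 192 183 190 190 183 192 179 184 190 186 149 142 188 190 191 192 186 187 127  79 168 191 192 189 184 186 188 184 180 186 190 183 185 182 184 181 187 180 183 186]
 [190 186 188 188 185 182 192 185 186 192 176  64  36 136 187 189 190 187 151  41  42  77 177 190 186 182 182 186 183 186 189 186 183 183 188 184 184 186 182 177 183]
 [187 184 187 185 186 187 18
[... 5284 characters left out ...]
98 153 186 195 195 191 189 188]
 [185 178 188 191 190 189 193 191 194 193 188 191 188 185 183 185 171  93  17  46 148 177 176 173 126 166 183 185 163  84  72  72  91 168 199 199 196 203 198 190 188]
 [185 184 189 189 191 189 190 187 191 188 191 190 190 184 188 187 190 170  81  19  56 152 172 141 167 187 188 185 111  68  74  80 156 199 201 200 200 199 198 197 189]
 [192 193 190 191 191 190 188 184 184 179 190 184 186 190 192 185 189 190 162  97 135  79 127 158 189 188 191 162  73  71  71 115 195 200 189 139 133 170 198 201 195]
 [198 196 187 184 189 186 186 194 189 187 188 184 185 197 191 183 188 189 189 188 188 164 159 190 189 191 188 101  65  66  79 173 200 197 173  79  59  69 148 195 198]]
```

Call:
play_rows:
  deltas:
    - [32, -6, 0, 0, 0, 0, 85]
    - [32, -6, 0, 0, 0, 0, 85]
    - [32, -6, 0, 0, 0, 0, 85]
    - [32, -6, 0, 0, 0, 0, 85]
    - [32, -6, 0, 0, 0, 0, 85]
    - [32, -6, 0, 0, 0, 0, 85]
    - [30, -6, 0, 0, 0, 0, 85]
    - [0, 0, 0, 0, 0, 0, 85]

```text
clock: 59.22
position: [0.6968, -0.4051, 0.2397]
tool_rot: [1.84, 1.569, 1.48]
force: [-0.3, 0.6, -0.3]
grip_width: 0.0852
```

Call:
play_rows:
  deltas:
    - [0, 0, 0, 0, 0, 0, 85]
    - [0, 0, 0, 0, 0, 0, 85]

```text
clock: 59.48
position: [0.6942, -0.4077, 0.2412]
tool_rot: [-0.696, 1.57, -1.06]
force: [0.1, 0.5, -0.6]
grip_width: 0.0853
```

```bash
python3 - <<'E'
from h import *
s=telemetry.observe(); im,i=grab('wrist','w12.png'); print(s['position'],psi(s),s['clock'],s['qpos'].round(2))
v=dict(im=im,**i); np.savez('v12.npz',im=im,**{k:np.array(i[k]) for k in('mtx','rvec','tvec')})
print('cam',ray(v,(320,200),True)[0])
v10=np.load('v10.npz');v1=np.load('v1.npz')
print(tri([ray(v10,(355.7,283.9),True),ray(v1,(573.5,101.3),True)]))
u=proj(v,(.632,-.383,.039),True);print(u)
g=im.max(2).astype(int); x0,y0=int(u[0])-70,max(0,int(u[1])-65)
sub=g[y0:y0+130,x0:x0+140].astype(np.uint8)
paper=((cv2.GaussianBlur(sub,(3,3),0)>110)).astype(np.uint8)
n,l,st,ce=cv2.connectedComponentsWithStats(paper,connectivity=4)
k=l[int(u[1])-y0-25:int(u[1])-y0+25,int(u[0])-x0-30:int(u[0])-x0+30]; k=np.bincount(k[k>0]).argmax(); print(st[k])
c=max(cv2.findContours((l==k).astype(np.uint8),0,2)[0],key=cv2.contourArea); r=cv2.minAreaRect(c); print('paper',r,cv2.boxPoints(r)+[x0,y0])
ap=cv2.approxPolyDP(c,4,True)[:,0]+[x0,y0];print(ap.tolist())
hull=np.zeros_like(sub);cv2.fillPoly(hull,[cv2.convexHull(c)],1);hull=cv2.erode(hull,np.ones((9,9)))
d=((sub<115)&(hull>0)).astype(np.uint8);d=cv2.morphologyEx(d,cv2.MORPH_CLOSE,np.ones((5,3)));d=cv2.morphologyEx(d,cv2.MORPH_OPEN,np.ones((6,6)))
n,l,st,ce=cv2.connectedComponentsWithStats(d);print(st)
k=1+st[1:,4].argmax();c=cv2.findContours((l==k).astype(np.uint8),0,2)[0][0];r=cv2.minAreaRect(c);print('bars',cv2.boxPoints(r)+[x0,y0],r[0][0]+x0,r[0][1]+y0,r[1])
cv2.imwrite('pics/w12c.png',np.hstack([cv2.resize(im[y0:y0+130,x0:x0+140],None,fx=2.8,fy=2.8,interpolation=cv2.INTER_CUBIC)[:,:,::-1],cv2.cvtColor(cv2.resize(d*255,None,fx=2.8,fy=2.8),8)]))
E
```

```text
[ 0.69424114 -0.40773932  0.24115764] -20.85440804308527 59.475 [ 0.71  0.89 -0.62  0.96  0.47  1.41  1.42]
cam [ 0.62977477 -0.381016    0.38290467]
(array([ 0.62454638, -0.37516097,  0.03871881]), [np.float64(0.00028874828681355497), np.float64(0.000288748286813422)])
[322.35945116 112.94028768]Traceback (most recent call last):
  File "<stdin>", line 12, in <module>
ValueError: attempt to get argmax of an empty sequence
```

```bash
python3 - <<'E'
from h import *
v=np.load('v12.npz');im=v['im']
u=proj(v,(.6245,-.3752,.039),True);print(u)
x0,y0=int(u[0])-60,max(0,int(u[1])-60); sub=im[y0:y0+120,x0:x0+120]; print(x0,y0)
o=np.clip(sub.astype(float)*1.6,0,255).astype(np.uint8)
cv2.imwrite('pics/w12c.png',cv2.resize(o,None,fx=5,fy=5,interpolation=cv2.INTER_CUBIC)[:,:,::-1])
E
```

```text
[326.57395055 104.12961742]
266 44
```

View pics/w12c.png

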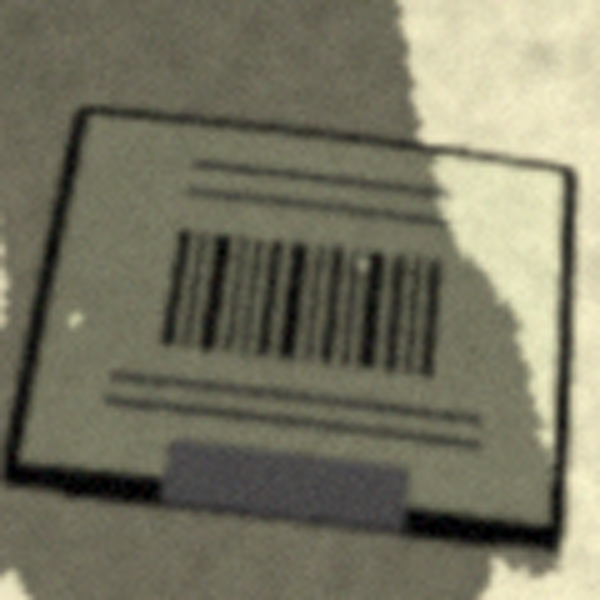

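```bash
python3 - <<'E'
from h import *
v=np.load('v12.npz')
f=lambda x,y:(x/5-.4+266,y/5-.4+44)
P=lambda x,y,z=.039:plane(v,f(x,y),z,True)
c=np.mean([P(*q) for q in((183,232),(441,260),(433,374),(165,344))],0);print('code',c)
for a,b,w in(((183,232),(441,260),'bar top'),((165,344),(433,374),'bar bot'),((88,110),(572,165),'paper lo'),((15,470),(555,530),'paper hi'),((113,377),(480,420),'text'),((107,400),(480,443),'text2'),((190,190),(440,217),'text3')):
    d=P(*b)-P(*a);print(w,np.degrees(np.arctan2(d[1],d[0]))-90,np.linalg.norm(d)*1000)
v10=np.load('v10.npz')
print('tri v10,v12',tri([ray(v10,(355.4,283.6),True),ray(v,f(305.5,302.5),True)]))
v1=np.load('v1.npz');print('tri v1,v12',tri([ray(v1,(573.5,101.3),True),ray(v,f(305.5,302.5),True)]))
p=np.radians(-20.85);print('corr',c[:2]-np.array([-np.sin(p),np.cos(p)])*.0021)
E
```

```text
code [ 0.62429885 -0.3749277   0.039     ]
bar top -27.013823421743055 56.78913411578267
bar bot -27.280558120986264 59.364536914080595
paper lo -27.18575050915574 106.98538614825411
paper hi -27.30955056267812 121.99238619000644
text -27.591003028039523 81.75140151560389
text2 -27.500142542093215 83.23735555299356
text3 -26.972859714862523 54.948391960733495
tri v10,v12 (array([ 0.62446214, -0.37529654,  0.0384852 ]), [np.float64(0.00025077169969632475), np.float64(0.0002507716996962614)])
tri v1,v12 (array([ 0.62442305, -0.37506275,  0.03853425]), [np.float64(8.871699830938608e-05), np.float64(8.871699830926702e-05)])
corr [ 0.62355142 -0.37689018]
```

Call:
play_rows:
  deltas:
    - [-41, 8.6, 0, 0, 0, 0.2, 75]
    - [-41, 8.6, 0, 0, 0, 0.2, 75]
    - [-41, 8.6, 0, 0, 0, 0.2, 75]
    - [-41, 8.6, 0, 0, 0, 0.2, 75]
    - [-41, 8.7, 0, 0, 0, 0.2, 75]
    - [-41, 8.7, -20, 0, 0, 0.1, 75]
    - [-41.8, 8.7, -30, 0, 0, 0, 75]
    - [0, 0, -25, 0, 0, 0, 75]

```text
clock: 60.52
position: [0.4035, -0.3476, 0.1653]
tool_rot: [-2.011, 1.568, -2.358]
force: [0.6, -1.0, 0.4]
grip_width: 0.0748
```

Call:
play_rows:
  deltas:
    - [0, 0, 0, 0, 0, 0, 75]
    - [0, 0, 0, 0, 0, 0, 75]
    - [0, 0, 0, 0, 0, 0, 75]

```text
clock: 60.9
position: [0.4077, -0.3473, 0.1664]
tool_rot: [-0.3, 1.569, -0.645]
force: [-0.0, -0.2, 0.1]
grip_width: 0.0752
```

```bash
python3 - <<'E'
from h import *
s=telemetry.observe();print(s['position'],psi(s),s['clock'])
E
```

```text
[ 0.40767069 -0.34734679  0.16637174] -19.74116457875317 60.9
```

Within ~1 mm. Adjust (-1.2, 0.1), descend 120 mm.

Call:
play_rows:
  deltas:
    - [-1.2, 0.1, -30, 0, 0, 0, 75]
    - [0, 0, -35, 0, 0, 0, 75]
    - [0, 0, -30, 0, 0, 0, 75]
    - [0, 0, -20, 0, 0, 0, 75]
    - [0, 0, -5, 0, 0, 0, 75]
    - [0, 0, 0, 0, 0, 0, 75]
    - [0, 0, 0, 0, 0, 0, 75]

```text
clock: 61.78
position: [0.4063, -0.3475, 0.0464]
tool_rot: [-0.427, 1.569, -0.772]
force: [-0.3, -0.4, 0.7]
grip_width: 0.0751
```

Call:
play_rows:
  deltas:
    - [0, 0, 0, 0, 0, 0, 25]
    - [0, 0, 0, 0, 0, 0, 25]
    - [0, 0, 0, 0, 0, 0, 25]
    - [0, 0, 0, 0, 0, 0, 25]
    - [0, 0, 0, 0, 0, 0, 25]
    - [0, 0, 0, 0, 0, 0, 25]
    - [0, 0, 0, 0, 0, 0, 25]
  grip_force: 50

```text
clock: 62.65
position: [0.4059, -0.3473, 0.0459]
tool_rot: [-0.996, 1.57, -1.341]
force: [-2.8, 1.9, 8.7]
grip_width: 0.0352
```

```bash
python3 - <<'E'
from h import *
s=telemetry.observe();print(s['position'],psi(s),s['clock'],s['force'],s['grip_width'])
E
```

```text
[ 0.40585165 -0.3472814   0.04589193] -19.7551723625308 62.65 [-2.82634442  1.90533992  8.7108264 ] 0.03519070292285843
```

Call:
play_rows:
  deltas:
    - [0, 0, 10, 0, 0, 0, 25]
    - [0, 0, 25, 0, 0, 0, 25]
    - [0, 0, 30, 0, 0, 0, 25]
    - [18, 4, 25, 0, 0, -1.5, 25]
    - [25, 6, 14.6, 0, 0, -2, 25]
    - [25, 6, 0, 0, 0, -2, 25]
    - [25, 6, 0, 0, 0, -2, 25]
    - [15.8, 4.5, 0, 0, 0, 0, 25]

```text
clock: 63.65
position: [0.5156, -0.32, 0.1505]
tool_rot: [0.868, 1.57, 0.394]
force: [-0.5, 0.4, -1.4]
grip_width: 0.0352
```

Call:
play_rows:
  deltas:
    - [0, 0, 0, 0, 0, 0, 25]
    - [0, 0, 0, 0, 0, 0, 25]
    - [0, 0, 0, 0, 0, 0, 25]
    - [0, 0, 0, 0, 0, 0, 25]

```text
clock: 64.15
position: [0.5141, -0.321, 0.1501]
tool_rot: [-1.785, 1.571, -2.261]
force: [0.1, 0.5, -1.6]
grip_width: 0.0355
```

```bash
python3 - <<'E'
from h import *
s=telemetry.observe();print(s['position'],psi(s),s['clock'],s['force'],s['grip_width'])
from scipy.spatial.transform import Rotation as Ro
print(Ro.from_euler('xyz',s['tool_rot']).as_matrix()[:,0])
E
```

```text
[ 0.51412886 -0.32096298  0.15012288] -27.278785479815667 64.15 [ 0.13389416  0.46323367 -1.60819281] 0.03547246624447656
[-1.70397922e-04 -2.06279779e-04 -9.99999964e-01]
```

Call:
play_rows:
  deltas:
    - [0, 0, 0, 0, 0, 0, 25]
    - [0, 0, 0, 0, 0, 0, 25]
    - [0, 0, 0, 0, 0, 0, 25]
    - [0, 0, 0, 0, 0, 0, 25]
    - [0, 0, 0, 0, 0, 0, 25]
    - [0, 0, 0, 0, 0, 0, 25]
    - [0, 0, 0, 0, 0, 0, 25]
    - [0, 0, 0, 0, 0, 0, 25]

```text
clock: 65.15
position: [0.5146, -0.3206, 0.1501]
tool_rot: [-1.267, 1.571, -1.743]
force: [-0.5, 0.5, -1.7]
grip_width: 0.0353
```

Call:
play_rows:
  deltas:
    - [0, 0, 0, 0, 0, 0, 25]
    - [0, 0, 0, 0, 0, 0, 25]
    - [0, 0, 0, 0, 0, 0, 25]
    - [0, 0, 0, 0, 0, 0, 25]
    - [0, 0, 0, 0, 0, 0, 25]
    - [0, 0, 0, 0, 0, 0, 25]
    - [0, 0, 0, 0, 0, 0, 25]
    - [0, 0, 0, 0, 0, 0, 25]

```text
clock: 66.15
position: [0.5146, -0.3206, 0.15]
tool_rot: [-3.007, 1.571, 2.801]
force: [-0.2, -0.0, -1.2]
grip_width: 0.0354
```

```bash
python3 - <<'E'
from h import *
s=telemetry.observe();print(s['position'],psi(s),s['clock'],s['force'])
im,i=grab('wrist','w13.png');v=dict(im=im,**i)
# expected rear-end corners of the held handle (top face), level assumption
a=np.radians(-27.28);ex=np.array([np.cos(a),np.sin(a)]);ey=np.array([-ex[1],ex[0]]);o=s['position'][:2]+.0005*ex
for z in (.1822,):
    for sy in(-.018,.018): print(proj(v,[*(o-.077*ex+sy*ey),z],True).round(1))
c=proj(v,[*(o-.077*ex),.1822],True);x,y=c.round().astype(int)
print('col profile',y-20,im[y-20:y+25,x].max(1).tolist());print('row profile y+12',x-35,im[y+12,x-35:x+36].max(1).tolist())
E
```

```text
[ 0.5145742  -0.32059184  0.15002037] -27.25417583493686 66.15 [-0.18981833 -0.00639733 -1.24069188]
[266.6  93.1]
[369.1  92.7]
col profile 72 [113, 111, 114, 111, 113, 112, 113, 110, 112, 112, 112, 114, 113, 111, 113, 112, 109, 92, 60, 39, 39, 41, 43, 46, 45, 41, 43, 44, 45, 49, 47, 46, 48, 48, 49, 48, 47, 48, 50, 48, 45, 44, 49, 49, 41]
row profile y+12 283 [42, 47, 46, 43, 42, 48, 46, 47, 42, 49, 46, 47, 46, 49, 49, 45, 45, 44, 49, 49, 46, 47, 45, 46, 45, 48, 44, 44, 43, 47, 45, 45, 47, 46, 47, 48, 45, 46, 47, 45, 45, 49, 48, 46, 49, 44, 47, 45, 48, 48, 46, 48, 46, 47, 47, 47, 46, 46, 49, 47, 48, 45, 46, 46, 47, 48, 46, 49, 49, 46, 46]
```

Call:
play_rows:
  deltas:
    - [-20, -5, 0, 0, 0, 1.5, 25]
    - [-25, -6, 0, 0, 0, 2, 25]
    - [-25, -6, 0, 0, 0, 2, 25]
    - [-25, -6, -15, 0, 0, 2, 25]
    - [-13.7, -3.7, -15, 0, 0, 0, 25]
    - [0, 0, 0, 0, 0, 0, 25]
    - [0, 0, 0, 0, 0, 0, 25]
    - [0, 0, 0, 0, 0, 0, 25]

```text
clock: 67.2
position: [0.4069, -0.3471, 0.1206]
tool_rot: [-0.077, 1.57, -0.421]
force: [0.1, 0.8, -1.5]
grip_width: 0.0353
```

```bash
python3 - <<'E'
from h import *
s=telemetry.observe();print(s['position'],psi(s),s['clock'])
E
```

```text
[ 0.40688954 -0.34712644  0.120643  ] -19.71385865124509 67.2
```

Call:
play_rows:
  deltas:
    - [-0.9, -0.2, -20, 0, 0, 0, 25]
    - [0, 0, -25, 0, 0, 0, 25]
    - [0, 0, -15, 0, 0, 0, 25]
    - [0, 0, -8, 0, 0, 0, 25]
    - [0, 0, -3, 0, 0, 0, 25]
    - [0, 0, -2, 0, 0, 0, 25]
    - [0, 0, 0, 0, 0, 0, 25]
    - [0, 0, 0, 0, 0, 0, 25]

```text
clock: 68.2
position: [0.4051, -0.3476, 0.0473]
tool_rot: [-0.513, 1.57, -0.858]
force: [0.4, 0.7, -1.0]
grip_width: 0.0353
```

Call:
play_rows:
  deltas:
    - [0, 0, -0.8, 0, 0, 0, 25]
    - [0, 0, 0, 0, 0, 0, 25]
    - [0, 0, 0, 0, 0, 0, 25]

```text
clock: 68.58
position: [0.405, -0.3475, 0.0463]
tool_rot: [-0.613, 1.571, -0.958]
force: [-0.7, 0.6, -1.7]
grip_width: 0.0353
```

Call:
play_rows:
  deltas:
    - [0.8, 0.1, 0, 0, 0, 0, 25]
    - [0, 0, -0.5, 0, 0, 0, 25]
    - [0, 0, -0.4, 0, 0, 0, 25]
    - [0, 0, 0, 0, 0, 0, 25]
    - [0, 0, 0, 0, 0, 0, 25]

```text
clock: 69.2
position: [0.406, -0.3474, 0.0459]
tool_rot: [-0.944, 1.57, -1.289]
force: [-4.1, 2.5, 12.7]
grip_width: 0.0356
```

Seated (12.7 N at the grasp height). Release, rise to the earlier v10 view pose and compare.

Call:
play_rows:
  deltas:
    - [0, 0, 0, 0, 0, 0, 60]
    - [0, 0, 0, 0, 0, 0, 75]
    - [0, 0, 0, 0, 0, 0, 75]
    - [0, 0, 0, 0, 0, 0, 75]
    - [0, 0, 25, 0, 0, 0, 75]
    - [0, 0, 45, 0, 0, 0, 75]
    - [20, -5, 50, 0, 0, -0.5, 85]
    - [30, -8, 50, 0, 0, -0.5, 85]

```text
clock: 70.2
position: [0.4557, -0.3606, 0.2172]
tool_rot: [-2.92, 1.57, 3.0]
force: [0.2, -0.3, -0.0]
grip_width: 0.0849
```

Call:
play_rows:
  deltas:
    - [16, -4, 25, 0, 0, 0, 85]
    - [0, 0, 0, 0, 0, 0, 85]
    - [0, 0, 0, 0, 0, 0, 85]
    - [0, 0, 0, 0, 0, 0, 85]

```text
clock: 70.7
position: [0.471, -0.3643, 0.2394]
tool_rot: [3.014, 1.569, 2.652]
force: [-0.6, -0.9, -0.5]
grip_width: 0.085
```

```bash
python3 - <<'E'
from scan import *
s=telemetry.observe();print(s['position'],psi(s),s['clock'])
im,i=grab('wrist','w14.png');v=dict(im=im,**i)
lab,out=scanfit(v)
def orange(v,x0,x1,y0,y1):
    im=v['im'].astype(int)[y0:y1,x0:x1]; m=(im[:,:,0]>im[:,:,1]+25)&(im[:,:,0]>im[:,:,2]+30); y,x=np.nonzero(m); return x.mean()+x0,y.mean()+y0
b=orange(v,290,345,125,175); print('button',plane(v,b,.0777,True),'was .4398 -.3571 tri')
v0=np.load('v10.npz'); print('before',plane(v0,(316.45,147.38),.0777,True))
y0=out[0][1][1];print(out)
A=axisfit(v,lab,out[0][0],y0+6,y0+38);B=axisfit(v,lab,out[1][0],out[1][1][1]+4,out[1][1][1]+28)
d=B[0].mean(0)-A[0].mean(0);print(A[0].mean(0),B[0].mean(0),A[1],B[1],np.degrees(np.arctan2(d[1],d[0])))
t,ti=grab('top','top_end.png'); sc,_=grab('scene','scene_end.png')
t0=cv2.imread('pics/top0.png')[:,:,::-1]
# bystanders and drones: compare top pictures at battery, driver, tape
for n,(x,y) in {'battery':(173,154),'driver':(266,115),'tape':(470,190),'dB':(213,217),'dC':(260,217),'dA':(259,158)}.items():
    a=t0[y-16:y+17,x-30:x+31];bb=t[y-10:y+11,x-24:x+25]; r=cv2.matchTemplate(cv2.cvtColor(a,7),cv2.cvtColor(bb,7),cv2.TM_CCOEFF_NORMED);_,m,_,l=cv2.minMaxLoc(r);print(n,round(m,2),'shift',6-l[0],6-l[1])
E
```

```text
[ 0.47097837 -0.36425655  0.239371  ] -20.76145795540043 70.7
seed [321. 111.] [(7, [296, 38, 39, 44, 1560], [315.0, 59.4]), (13, [292, 122, 52, 60, 2250], [317.2, 153.2])]
button [ 0.44000793 -0.35726632  0.0777    ] was .4398 -.3571 tri
before [ 0.43981417 -0.35713122  0.0777    ]
[(7, [296, 38, 39, 44, 1560], [315.0, 59.4]), (13, [292, 122, 52, 60, 2250], [317.2, 153.2])]
[ 0.35589407 -0.32698829] [ 0.42866421 -0.35296931] 35.622139723918266 35.27463034656557 -19.64801274318852
battery 0.99 shift 0 0
driver 1.0 shift 0 0
tape 0.16 shift 3 -6
dB 0.43 shift 0 -1
dC 0.43 shift 0 -1
dA 0.44 shift 0 -2
```

Call:
play_rows:
  deltas:
    - [8, 43, 12, 0, 0, 1.5, 85]
    - [8, 43, 12, 0, 0, 1.5, 85]
    - [8, 43, 12, 0, 0, 1.5, 85]
    - [8, 43, 12, 0, 0, 1.5, 85]
    - [8, 43, 12, 0, 0, 1.5, 85]
    - [8, 43, 12, 0, 0, 1.5, 85]
    - [8, 43, 12, 0, 0, 1.5, 85]
    - [8, 43, 12, 0, 0, 1.5, 85]

```text
clock: 71.85
position: [0.5357, -0.0192, 0.3366]
tool_rot: [-1.819, 1.57, -1.971]
force: [-0.4, -0.8, 0.6]
grip_width: 0.0852
```

Call:
play_rows:
  deltas:
    - [8, 43, 12, 0, 0, 1.5, 85]
    - [8, 43, 12, 0, 0, 1.5, 85]
    - [8, 43, 12, 0, 0, 1.5, 85]
    - [8, 43, 12, 0, 0, 1.5, 85]
    - [8, 43, 12, 0, 0, 1.5, 85]
    - [5, 43, 4, 0, 0, 1.3, 85]
    - [0, 0, 0, 0, 0, 0, 85]
    - [0, 0, 0, 0, 0, 0, 85]

```text
clock: 72.85
position: [0.5808, 0.2372, 0.3999]
tool_rot: [-2.198, 1.57, -2.197]
force: [0.5, -0.8, 0.1]
grip_width: 0.0849
```

```bash
cat > fin.py <<'E'
from h import *
D={'dA':((.6322,.1833),-5.6),'dB':((.4440,.3212),-2.8),'dC':((.4464,.1750),6.25)}
def disc(v,n,vis=None):
    (x,y),a=D[n]; a=np.radians(a); e=np.array([np.cos(a),np.sin(a)])
    im=cv2.GaussianBlur(v['im'],(3,3),0).astype(int); g=im.max(2)
    u=proj(v,[*(np.array([x,y])-.004*e),.1],True); X,Y=u.round().astype(int)
    if not(30<X<610 and 20<Y<380): return None
    s=g[Y-14:Y+15,X-14:X+15]; b=cv2.adaptiveThreshold(s.astype(np.uint8),1,0,1,29,12)
    nn,l,st,ce=cv2.connectedComponentsWithStats(b); 
    c=[(st[k,4],tuple(ce[k]+[X-14,Y-14]),st[k,2:4].tolist()) for k in range(1,nn) if st[k,4]>40]
    return u.round(1),c
if __name__=='__main__':
    s=telemetry.observe();print(s['position'],psi(s),s['clock'])
    im,i=grab('wrist','w15.png');v=dict(im=im,**i);np.savez('v15.npz',im=im,**{k:np.array(i[k]) for k in('mtx','rvec','tvec')})
    v9=np.load('v9.npz')
    for n in D: print(n,disc(v,n),'| v9',disc(v9,n))
E
python3 fin.py
```

```text
[0.58080797 0.23717459 0.39991152] 0.038469672513457454 72.85
dA (array([286. , 190.4]), [(np.int32(203), (np.float64(286.320197044335), np.float64(182.79802955665025)), [16, 15])]) | v9 (array([268.8, 172.7]), [(np.int32(220), (np.float64(268.8181818181818), np.float64(164.97272727272727)), [18, 14])])
dB (array([381.6,  62.2]), [(np.int32(195), (np.float64(382.55897435897435), np.float64(54.276923076923076)), [16, 15])]) | v9 (array([379.8,  24.8]), [(np.int32(219), (np.float64(380.60730593607303), np.float64(16.794520547945204)), [18, 14])])
dC (array([277.6,  63.2]), [(np.int32(196), (np.float64(276.40816326530614), np.float64(55.5)), [16, 15])]) | v9 (array([260.2,  26.7]), [(np.int32(226), (np.float64(259.1504424778761), np.float64(19.141592920353983)), [19, 14])])
```

```bash
python3 - <<'E'
from fin import *
a=np.load('v15.npz');b=np.load('v9.npz')
for n in D:
    p=disc(a,n)[1][0][1];q=disc(b,n)[1][0][1]; P,e=tri([ray(a,p,True),ray(b,q,True)])
    (x,y),t=D[n];t=np.radians(t);Q=plane(a,p,.1015,True)[:2]-[x,y];R=np.array([[np.cos(t),np.sin(t)],[-np.sin(t),np.cos(t)]])
    print(n,'z',P[2].round(4),'disc in drone frame at z=.1015 (mm)',(R@Q*1000).round(1))
workorder.job_done()
print(telemetry.observe()['clock'])
E
```

```text
dA z 0.0896 disc in drone frame at z=.1015 (mm) [-15.9  -0.2]
dB z 0.0936 disc in drone frame at z=.1015 (mm) [-15.6   0.6]
dC z 0.092 disc in drone frame at z=.1015 (mm) [-15.3  -0.3]
the job is handed in; nothing more can be done
the job is handed in; nothing more can be done
```

All three drones are closed and the scanner is back on its rest. I handed the job in at about 73 s of the 210 s allowed, and no verdict was reported.

**Heat sinks:** All three measured within about 0.4 mm and 0.4° of their frame centres after release. The first one, on the drone at (0.44, 0.32), landed about 2 mm off. I regripped and recentred it, and used the offset to correct a 2.1 mm sideways error in the wrist camera calibration.

**Covers:** Each cover met the rim at the expected height, 54 mm above its grasp height on the mat, with a contact force of 13–19 N. The fronts point to the noses. A last look put the dark disc on each cover's hump at the same place relative to its drone, within 0.6 mm lengthwise and 0.9 mm sideways.

**Scan:** The scanner was held level for more than 2 s, with its window a calculated 10 cm from the bar code and square to it. The measured position shifted by about 0.6 mm early in the hold, then stayed steady. I did not measure the window itself; the rear end of the held handle was within about 1 mm of its expected place. Back on the rest, the trigger button was within 0.3 mm and the handle within 0.1° of where they started. I did not measure that it lies level; the handle's position and the seating force at the original grasp height are the evidence.

**Checks that disagreed or failed:**
- Two-view heights of the cover discs came out at 90–94 mm against about 100 mm expected. The two views were too close together for an exact height, so I relied on the contact heights instead.
- The battery pack and screwdriver had not moved in the overhead picture. The same check failed for the tape, probably because the arm was in the way; I never went near it.

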